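Set a frame moulding to the length stop and run down the hold-down wing screw

ROBOT

A 6-joint arm with a two-finger parallel gripper is mounted at the origin on the work surface. World frame = base frame: x ahead of the robot, y to its left, z up, the work surface at z = 0. Lengths are in m, angles in rad, forces in N, time in s.
With the tool pointing down it reaches from about 0.4 to 0.825 m from the base axis. Payload 7 kg.
Tool frame: the origin (TCP) lies between the finger pads; the fingertips stand 22 mm ahead of it and the grasp point (between the pads) lies 3 mm ahead of it; z points along the fingers, y is the direction in which the jaws open and shut (so a half turn about z gives the same grasp; the last joint's range is limited). The gripper opens to 88 mm and grips with 3 to 60 N. Pads are 19 mm wide; open, the fingers measure 130 mm over their backs; the gripper's body (78 mm by 193 mm) begins 47 mm behind the grasp point.
Start: joints at [-1.05, 0.359, 0.012, 0, -1.224, -0.288], TCP at [0.156, -0.657, 0.224] pointing down, gripper open.
Joint ranges: [-3.07, 3.07], [-1.43, 2.12], [-1.02, 1.25], [-3.03, 1.67], [-3.05, -0], [-3.03, 3.03]. Speed limits (rad/s): [2.39, 2.39, 3.01, 3.14, 3.14, 3.14].

INTERFACE

Orientations are given as [roll, pitch, yaw] about the fixed x, y, z axes, in that order (R = Rz(yaw) Ry(pitch) Rx(roll)).
In Python, from station import arm, optics gives the robot as it stands. The module is installed in compiled form; this text tells all that it offers.
- The arm moves only by the tool jog_arm, never from a script. Its argument "motion" is a list that holds one entry, the list of rows, each a list of 7 numbers: the shift along the tool's x, y, z in m, then the turn, a rotation vector about the tool's x, y, z in degrees, then the finger opening in m, from 0 to 0.0876. In form: [[[x, y, z, rx, ry, rz, grip], ...]]. A call has 1 to 8 rows; each row is the pose to reach, as a shift and turn from the pose measured when the call began, along the tool's axes at that moment; what a row does not reach only later rows make up. A row lasts 1/10 s, in which the tool goes at most 50 mm and 8.59 degrees, less where a joint would pass 70% of its speed; a pose out of reach is approached as far as the arm can. A call with a gripper value outside its range is refused whole. The fingers move at their own pace and stop on an object; "newtons" is the grip in N (left out, the last holds). Time passes only in rows, so rows that repeat a pose let the fingers close. It gives the time, the measured TCP pose, the force and the opening at its end, in the units of the state.
- arm.get_state(): the state, without advancing time (a new reading comes with each control period).
- optics.grab_frame(name): name is "scene" or "top" or "wrist"; returns the picture (400x640x3 uint8, red, green, blue); there is no depth.
- optics.camera_model(name): a dict with "mtx" (3x3 intrinsics, pixels), "R" (3x3) and "t" (3): a world point X has camera coordinates R X + t; the wrist camera has in their place "mount" (4x4, takes a point from camera to tool coordinates, whose origin is the TCP and whose axes are the flange's). Camera axes: x right, y down, z forward; pixel columns grow to the right and rows downward; lengths in m; the calibration is good to about 2 mm. A picture is of the moment at which its call begins: read the wrist's pose just before it. camera_model takes no time and is no camera call.
- arm.job_done(): hands the job in, once; it reports no verdict.
The state is a dict: "t": time; "q": joint angles; "qd": joint speeds; "joint_efforts": joint torques, N m; "eef_pos": TCP position; "ee_rot": TCP orientation; "force": force on the tool from outside, world axes, zero at the start; "moment": the same for the moment, N m; "width": finger opening in m.
Only numpy, scipy, OpenCV 4.12 (cv2) and the standard library are available. Lean on these libraries where they do the work, as an engineer would, in place of code of your own. Each camera call takes 0.05 s, during which the arm holds its last target.

TASK

Get the frame moulding in the mitre box ready for sawing: push it lengthwise with a fingertip along the fence until its end rests against the length stop, then clamp it there by stroking the wings of the hold-down screw round clockwise (seen from above) with a fingertip, stroke after stroke, until the screw is fully home and will turn no further. Push and stroke lightly, gripping and lifting nothing, and leave the other things on the board and bench where they are.

Things in the scene. Friction and masses are not known exactly. Their poses are not given: they have to be found in the camera images.
- board: Teak board 260 x 560 x 18 mm, fixed to the bench; a steel mitre box and an open toggle clamp with a red grip (at its left end, 120 mm high, fixed, not used) are bolted to it. Origin: centre of its underside; y runs along its length to the robot's left, x away from the robot, both along the mitre box.
- bed (a point): Top of the mitre box's bed, 32 mm above the bench, at the foot of the 50 mm high back fence, where the screw's axis falls in y; axes as the board's. The fence face stands at x = 0 of this point (8 mm thick). The bed reaches 82 mm from the fence to the front and, along y, from -270 to +150 mm.
- cam_pins (a point): On the bed, midway between two fixed cam pins (18 mm across, 16 mm high, 70 mm either side of this point along y) in front of the moulding: they leave it 3 mm of play off the fence.
- moulding: Loose straight wooden picture-frame moulding 38 wide (x) x 260 long (y) x 20 mm high (z), square cut ends, 0.16 kg, lying on the bed along the fence under the hold-down. Origin: centre of its underside; its y axis points to the stop. It starts 20 to 55 mm short of the stop.
- push_end (a point): Centre of the moulding's end face away from the stop, 10 mm above the bed: the end to push. The bed is clear around it.
- stop_end (a point): Centre of the moulding's end face that must meet the stop, 10 mm above the bed.
- stop_face (a point): Centre of the face of the length stop, an aluminium block 36 wide x 14 thick x 25 mm high fixed on the fence near the bed's left end; 10 mm above the bed. Its y axis points out of the back of the block, the way the moulding is pushed. A gap is the distance along y from stop_end to here.
- thumbscrew (a joint): Turn of the hold-down's wing screw in rad: grows as it is turned clockwise seen from above (tightened). It starts between 0 and 3.5 and is home against a dead stop at 12.0, where the hub sits on the bracket. The thread lowers it 4 mm a turn (0.637 mm per rad). Loose: 0.03 N m of friction; it stays where it is left.
- wing_hub (a point): Centre of the top of the screw's steel hub (25 mm across, 16 mm high below this point), on its upright axis. It turns and sinks with the screw, and its x axis lies along the wings. 113 mm above the bench when home, 7.6 mm more at joint 0. Above this point all is free but the two wings.
- wing_a (a point): Centre of one of the two equal round upright wings, each 26 mm across and 5 mm thick, centred 21 mm from the axis on either side (67 mm over both) and 3.5 mm above wing_hub; the tops stand 13 mm above this point.
- screw_seat (a point): Top of the hold-down bracket's boss (28 mm across) on the screw's axis, 97 mm above the bench, where the hub's underside comes to rest. The bracket's arm, 26 mm wide and 84 to 97 mm above the bench, comes from a plate 44 mm wide behind the fence.
- spindle: The whole wing screw as one thing: threaded spindle 12 mm thick with its winged head on top and its foot below; sinks with the screw but does not turn. Origin: on the axis at the hub's underside, 16 mm below wing_hub.
- foot: Rubber-cushioned foot of the screw, 20 mm across, 8 mm thick; origin: centre of its underside. It does not turn. It starts 3 to 5 mm above the moulding, meets it about 4 rad before the screw is home, and presses on it with about 12 N when home (spring 5 N/mm).
- resin_corner: Bystander: loose white resin frame corner, an L with 64 mm legs 24 mm wide and 23 mm high, lying on the board in front of the mitre box; origin: centre of its 64 x 64 mm outline, underside.
- point_driver: Bystander: loose bronze spring-loaded point driver, 175 mm long, 24 mm wide and 29 mm high, lying on the board in front of the mitre box; origin: underside, near its middle.
- wall_hook: Bystander: loose chrome wall hook lying on its 26 x 60 mm back plate on the board, 52 mm high; origin: centre of its underside.
- points_tin: Bystander: loose round tin, 70 mm across, 24 mm high, on the bench to the right; origin: centre of its underside.
- try_square: Bystander: loose try square, wooden stock 20 x 110 x 18 mm and steel blade 170 mm long, on the bench to the right; origin: underside of the stock's centre.
- glue_bottle: Bystander: loose yellow glue bottle, 56 mm across, 150 mm high, standing on the bench to the left; origin: centre of its underside.

How it is judged:
By the outcome, as a careful person would: the job done as asked, in the order asked, and still so for the second after the job is handed in, with the robot touching nothing.
It also fails if it takes over 67 s, if anything falls off the work surface, if the arm or the gripper's body presses on something with over 40 N, if the wrist force passes 120 N, or if a joint passes its speed limit or range.

## Working session

There is one attempt and no reset: what is moved stays moved. The work goes in short steps, Python scripts to look and compute and a tool call to move; the robot and the scene stay as the last step left them, time stands still between calls to the robot, and variables do not carry over. Pictures are saved under pics/ and viewed, and the job is handed in when it is done.

Besides the shell and the picture viewer there is one more tool, called after "Emit:" by a JSON object that holds its "api" and its "payload". jog_arm: Moves the arm, as the interface text tells. Its arguments: {"type":"object","properties":{"motion":{"type":"array","items":{"type":"array","items":{"type":"array","items":{"type":"number"}}}},"newtons":{"type":"number"}},"required":["motion"]}

```bash
mkdir -p pics; python3 - <<'E'
from station import arm, optics
import cv2, numpy as np
for n in ["scene","top","wrist"]:
    m=optics.camera_model(n)
    print(n,{k:np.round(v,4).tolist() for k,v in m.items()})
s=arm.get_state(); print(s)
for n in ["scene","top"]:
    cv2.imwrite(f"pics/{n}0.png",cv2.cvtColor(optics.grab_frame(n),cv2.COLOR_RGB2BGR))
E
```

```text
scene {'mtx': [[444.6692, 0.0, 316.1772], [0.0, 444.6692, 199.6758], [0.0, 0.0, 1.0]], 'R': [[0.1834, 0.983, -0.0042], [0.5561, -0.1073, -0.8242], [-0.8106, 0.1488, -0.5663]], 't': [-0.1309, -0.1915, 1.941]}
top {'mtx': [[367.0946, 0.0, 324.1898], [0.0, 367.0946, 202.3746], [0.0, 0.0, 1.0]], 'R': [[-0.0173, -0.9996, -0.0243], [-0.9929, 0.0201, -0.1172], [0.1176, 0.0221, -0.9928]], 't': [0.0378, 0.539, 1.0736]}
wrist {'mtx': [[338.7849, 0.0, 315.425], [0.0, 338.7849, 208.1413], [0.0, 0.0, 1.0]], 'mount': [[0.0014, -0.9658, -0.2593, 0.0692], [1.0, 0.0014, 0.0002, 0.0002], [0.0002, -0.2593, 0.9658, -0.1595], [0.0, 0.0, 0.0, 1.0]]}
{'t': 0.0, 'q': array([-1.04986323e+00,  3.59410005e-01,  1.10290615e-02, -3.35661809e-04,
       -1.22408417e+00, -2.88108083e-01]), 'qd': array([-7.44863112e-05, -5.28678217e-04,  7.34453011e-04, -7.73189969e-04,
       -1.60478102e-03, -2.28718120e-03]), 'joint_efforts': array([ 1.81842082e-03, -5.82716811e+01,  2.93071175e+01,  6.99735090e+00,
        6.83311999e-03, -1.44059295e-04]), 'eef_pos': array([ 0.15559589, -0.65630608,  0.22309738]), 'ee_rot': array([ 3.13990299e+00, -1.71678684e-04, -2.90888182e+00]), 'force': array([ 0.29186133, -0.08095058, -0.19212631]), 'moment': array([ 0.03066894, -0.03073774,  0.00564502]), 'width': 0.08778364068005698}
```

View pics/scene0.png

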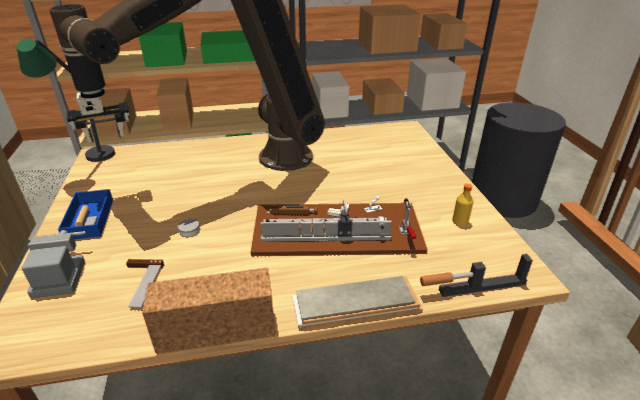

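View pics/top0.png

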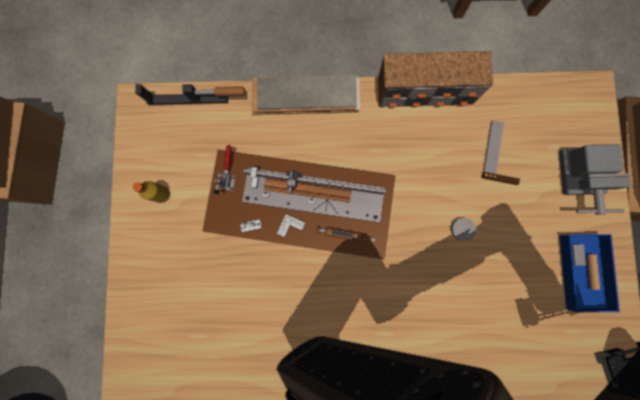

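The top picture shows the board tilted at about (300,203), with the screw at about (292,181) and the stop at about (253,178). Next I'll enlarge this area.

```bash
cat > h.py <<'E'
import numpy as np, cv2
from station import arm, optics
from scipy.spatial.transform import Rotation as Ro
def bp(n,u,v,z,pose=None):
    m=optics.camera_model(n)
    d=np.linalg.inv(m['mtx'])@np.array([u,v,1.])
    if n=='wrist':
        p,r=pose; T=np.eye(4);T[:3,:3]=Ro.from_euler('xyz',r).as_matrix();T[:3,3]=p
        T=T@m['mount']; o=T[:3,3]; d=T[:3,:3]@d
    else:
        o=-m['R'].T@m['t']; d=m['R'].T@d
    return o+d*(z-o[2])/d[2]
def pj(n,X,pose=None):
    m=optics.camera_model(n)
    if n=='wrist':
        p,r=pose; T=np.eye(4);T[:3,:3]=Ro.from_euler('xyz',r).as_matrix();T[:3,3]=p
        T=np.linalg.inv(T@m['mount']); c=T[:3,:3]@X+T[:3,3]
    else: c=m['R']@X+m['t']
    k=m['mtx']@c; return k[:2]/k[2]
def save(img,name,box=None,s=1):
    if box: img=img[box[1]:box[3],box[0]:box[2]]
    img=cv2.resize(img,None,fx=s,fy=s,interpolation=cv2.INTER_CUBIC)
    cv2.imwrite(name,cv2.cvtColor(img,cv2.COLOR_RGB2BGR))
def tool_delta(p,r,tp,tr):
    R0=Ro.from_euler('xyz',r);R1=Ro.from_euler('xyz',tr)
    return np.round(R0.inv().apply(np.array(tp)-p)*1000,1), np.round((R0.inv()*R1).as_rotvec(degrees=True),1)
E
python3 - <<'E'
from h import *
im=cv2.cvtColor(cv2.imread('pics/top0.png'),cv2.COLOR_BGR2RGB)
save(im,'pics/topz.png',(200,140,400,260),4)
for u,v in [(218,150),(395,175),(387,257),(204,230)]: print(bp('top',u,v,0.018).round(3))
E
```

```text
[0.713 0.357 0.018]
[ 0.621 -0.19   0.018]
[ 0.373 -0.157  0.018]
[0.464 0.396 0.018]
```

View pics/topz.png

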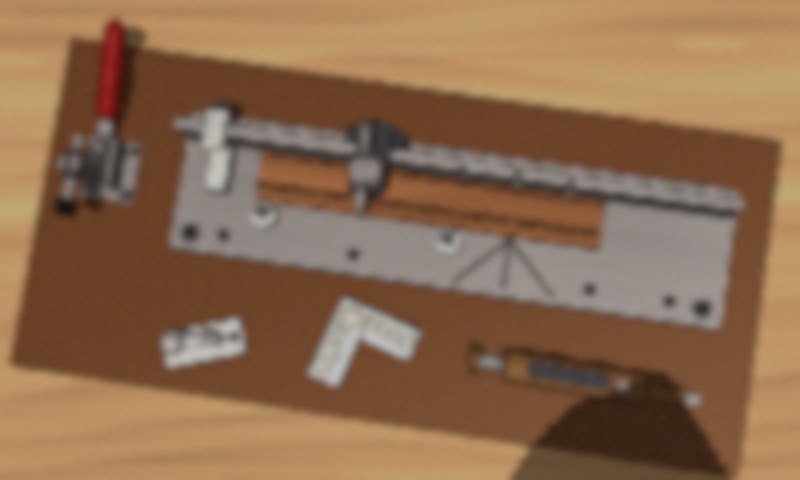

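```bash
python3 - <<'E'
from h import *
f=lambda x,y:(200+x/4,140+y/4)
for n,p,z in [('screw',(366,170),.12),('pushend',(602,225),.047),('stopend',(260,175),.052),('stop',(231,170),.057)]:
    print(n,bp('top',*f(*p),z).round(3))
s=arm.get_state()
print(tool_delta(s['eef_pos'],s['ee_rot'],[0.50,0.10,0.25],[np.pi,0,2.974]))
print(tool_delta(s['eef_pos'],s['ee_rot'],[0.53,0.10,0.25],[np.pi,0,2.974]))
E
```

```text
screw [0.587 0.116 0.12 ]
pushend [ 0.555 -0.051  0.047]
stopend [0.597 0.203 0.052]
stop [0.6   0.224 0.057]
(array([-509.6,  656.6,  -25.9]), array([ 0.1, -0. , 22.9]))
(array([-538.7,  649.7,  -25.9]), array([ 0.1, -0. , 22.9]))
```

Emit:
{"api": "jog_arm", "payload": {"motion": [[[-0.03, 0.04, -0.04, 0, 0, 2, 0.0], [-0.06, 0.08, -0.06, 0, 0, 4, 0.0], [-0.09, 0.115, -0.06, 0, 0, 6, 0], [-0.12, 0.15, -0.06, 0, 0, 8, 0], [-0.15, 0.185, -0.06, 0, 0, 10, 0], [-0.18, 0.22, -0.06, 0, 0, 12, 0], [-0.21, 0.255, -0.06, 0, 0, 14, 0], [-0.24, 0.29, -0.06, 0, 0, 16, 0]]], "newtons": 10}}

```text
t: 0.9
eef_pos: [0.3225, -0.3171, 0.2836]
ee_rot: [3.14, -0.0, 3.094]
force: [1.7, -1.0, 0.0]
width: 0.0291
```

```bash
python3 - <<'E'
from h import *
s=arm.get_state()
print(s['eef_pos'],s['ee_rot'],tool_delta(s['eef_pos'],s['ee_rot'],[0.52,0.09,0.25],[np.pi,0,2.974]))
E
```

```text
[ 0.32251091 -0.31705364  0.28357916] [ 3.14011716e+00 -3.15514877e-04  3.09351341e+00] (array([-177.7,  416. ,   34.1]), array([ 0.1, -0. ,  6.8]))
```

Emit:
{"api": "jog_arm", "payload": {"motion": [[[-0.02, 0.045, 0, 0, 0, 1, 0], [-0.04, 0.09, 0, 0, 0, 2, 0], [-0.06, 0.135, 0, 0, 0, 3, 0], [-0.08, 0.18, 0.01, 0, 0, 4, 0], [-0.1, 0.225, 0.015, 0, 0, 5, 0], [-0.12, 0.27, 0.02, 0, 0, 6, 0], [-0.14, 0.315, 0.025, 0, 0, 6.8, 0], [-0.16, 0.36, 0.03, 0, 0, 6.8, 0]]]}}

```text
t: 1.7
eef_pos: [0.4999, 0.037, 0.2539]
ee_rot: [3.14, -0.0, 2.975]
force: [0.5, -1.3, 0.3]
width: 0.0005
```

Emit:
{"api": "jog_arm", "payload": {"motion": [[[-0.02, 0.045, 0, 0, 0, 0, 0], [-0.02, 0.055, 0.005, 0, 0, 0, 0], [-0.02, 0.055, 0.005, 0, 0, 0, 0], [-0.02, 0.055, 0.005, 0, 0, 0, 0]]]}}

```text
t: 2.1
eef_pos: [0.5281, 0.0876, 0.2485]
ee_rot: [3.141, -0.001, 2.975]
force: [-0.7, -0.3, 1.1]
width: 0.0007
```

```bash
python3 - <<'E'
from h import *
s=arm.get_state()
im=optics.grab_frame('wrist'); save(im,'pics/w1.png')
np.save('w1.npy',np.r_[s['eef_pos'],s['ee_rot']]);print(s['eef_pos'],s['ee_rot'],s['t'],s['force'])
E
```

```text
[0.5281332  0.08758176 0.248495  ] [ 3.14079298e+00 -1.47813502e-03  2.97533127e+00] 2.1 [-0.7376341  -0.27020464  1.09395365]
```

View pics/w1.png

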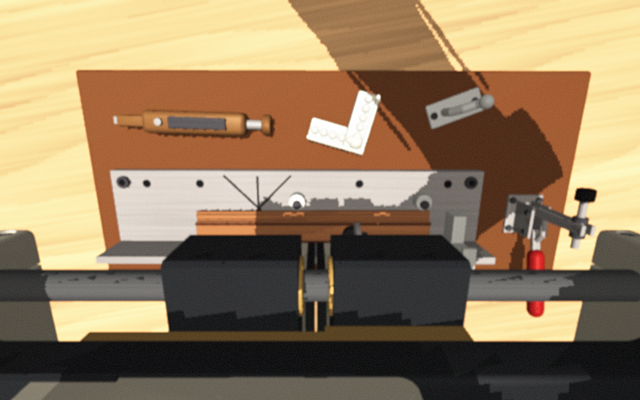

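```bash
python3 - <<'E'
from h import *
im=cv2.cvtColor(cv2.imread('pics/w1.png'),cv2.COLOR_BGR2RGB)
save(im,'pics/w1z.png',(240,220,400,340),5)
E
```

```text
(no output)
```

View pics/w1z.png

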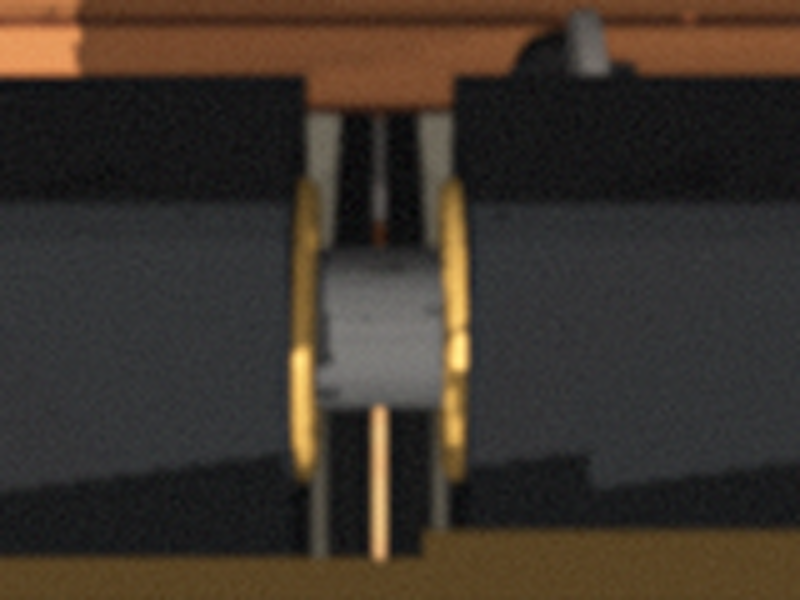

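Emit:
{"api": "jog_arm", "payload": {"motion": [[[-0.045, 0, 0, 0, 0, 0, 0], [-0.09, 0, 0.0, 0, 0, 0, 0], [-0.12, 0.0, 0.0, 0, 0, 0, 0], [-0.12, 0.0, 0.0, 0, 0, 0, 0], [-0.12, 0.0, 0.0, 0, 0, 0, 0]]]}}

```text
t: 2.65
eef_pos: [0.6463, 0.0656, 0.2486]
ee_rot: [3.141, -0.001, 2.972]
force: [-0.5, -0.2, 0.2]
width: 0.0004
```

```bash
python3 - <<'E'
from h import *
s=arm.get_state()
im=optics.grab_frame('wrist'); save(im,'pics/w2.png')
np.save('w2.npy',np.r_[s['eef_pos'],s['ee_rot']]);print(s['eef_pos'],s['ee_rot'],s['t'],s['force'])
E
```

```text
[0.6462588  0.06561975 0.24857851] [ 3.14059907e+00 -1.49215085e-03  2.97229983e+00] 2.65 [-0.47425225 -0.2149206   0.16741358]
```

View pics/w2.png

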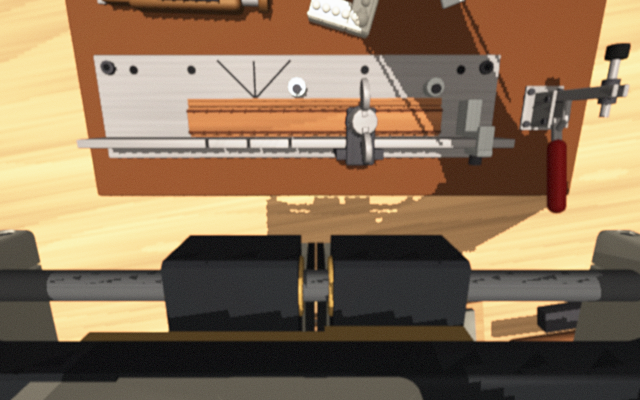

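```bash
python3 - <<'E'
from h import *
im=cv2.cvtColor(cv2.imread('pics/w2.png'),cv2.COLOR_BGR2RGB)
save(im,'pics/w2a.png',(330,65,530,185),4)
save(im,'pics/w2b.png',(90,45,290,165),4)
E
```

```text
(no output)
```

View pics/w2a.png

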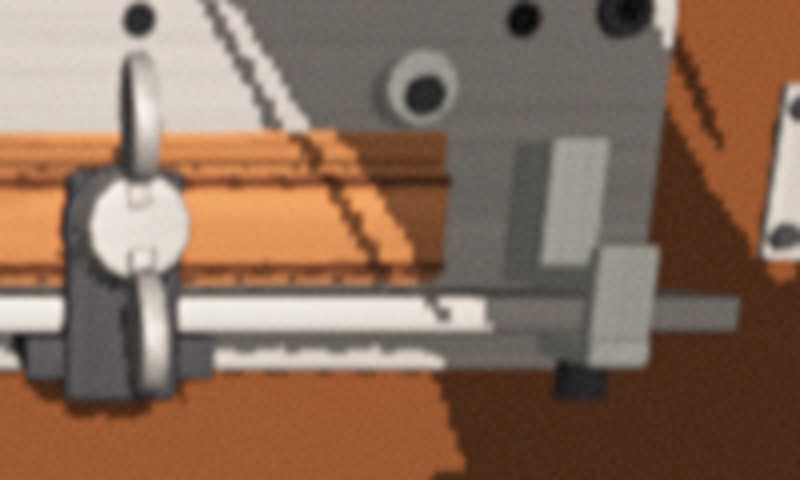

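View pics/w2b.png

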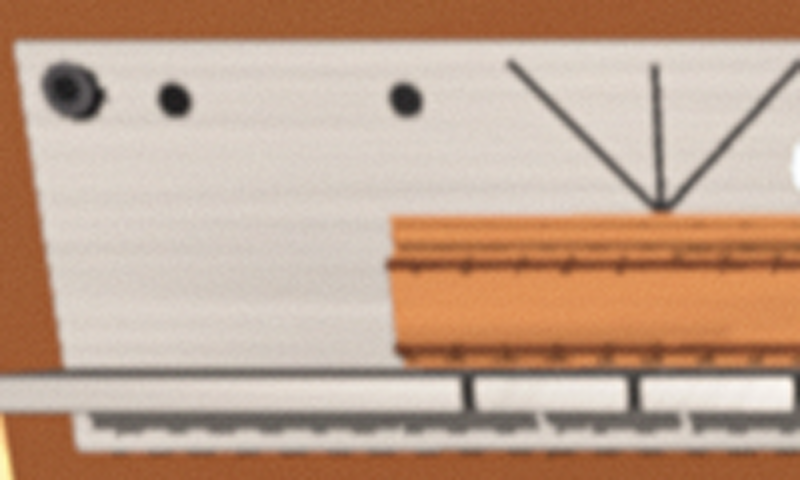

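```bash
python3 - <<'E'
from h import *
w=np.load('w2.npy');P=(w[:3],w[3:])
B=lambda u,v,z:bp('wrist',u,v,z,P)
a=B(90,138.2,.082);b=B(452,138,.082); d=b-a; print('fence yaw',np.arctan2(-d[0],d[1]))
a2=B(100,55.2,.032);b2=B(495,55.5,.032); d=b2-a2; print('bed yaw',np.arctan2(-d[0],d[1]))
a2=B(190,99,.047);b2=B(440,98.2,.047); d=b2-a2; print('mould yaw',np.arctan2(-d[0],d[1]))
yaw=-0.167
ex=np.array([np.cos(yaw),np.sin(yaw)]);ey=np.array([-np.sin(yaw),np.cos(yaw)])
for n,u,v,z in [('fence',90,138.2,.082),('fence',452,138,.082),('hub',364.5,122,.118),('bedL',93.5,55.2,.032),('pushFrontTop',187.5,99,.05),('pushbackTop',189.5,133,.052),('stopendtop',442,112,.052),('stopfacetop',466,100,.057),('stopbot',457,120,.032),('wing1top',365,79,.128),('wing2top',367,163,.128),('pinL',298,88,.048),('pinR',435.5,88,.048)]:
    X=B(u,v,z); print(n,X.round(4),'x',round(X[:2]@ex,4),'y',round(X[:2]@ey,4))
E
```

```text
fence yaw -0.1674509415142244
bed yaw -0.16838695638334908
mould yaw -0.1647925697887093
fence [ 0.5611 -0.1351  0.082 ] x 0.5758 y -0.0399
fence [0.6181 0.2019 0.082 ] x 0.5759 y 0.3018
hub [0.5885 0.1173 0.118 ] x 0.5608 y 0.2135
bedL [ 0.4792 -0.1361  0.032 ] x 0.4952 y -0.0545
pushFrontTop [ 0.5388 -0.0462  0.05  ] x 0.539 y 0.044
pushbackTop [ 0.5716 -0.0522  0.052 ] x 0.5723 y 0.0435
stopendtop [0.5942 0.205  0.052 ] x 0.5518 y 0.3009
stopfacetop [0.5865 0.2275 0.057 ] x 0.5405 y 0.3218
stopbot [0.6061 0.2275 0.032 ] x 0.5598 y 0.3251
wing1top [0.556  0.1205 0.128 ] x 0.5283 y 0.2113
wing2top [0.6211 0.1137 0.128 ] x 0.5935 y 0.2153
pinL [0.5469 0.0653 0.048 ] x 0.5284 y 0.1553
pinR [0.57   0.2017 0.048 ] x 0.5285 y 0.2936
```

```bash
cat >> h.py <<'E'
YAW=-0.167
def b2w(x,y,z): return np.array([x*np.cos(YAW)-y*np.sin(YAW), x*np.sin(YAW)+y*np.cos(YAW), z])
def w2b(X): return np.array([X[0]*np.cos(YAW)+X[1]*np.sin(YAW), -X[0]*np.sin(YAW)+X[1]*np.cos(YAW), X[2]])
E
python3 - <<'E'
from h import *
s=arm.get_state();p,r=s['eef_pos'],s['ee_rot']
print(w2b(p)); print(tool_delta(p,r,b2w(.556,0,.062),[np.pi,0,np.pi-.167]))
E
```

```text
[0.62587961 0.17247217 0.24908152]
(array([  69.5, -172.8,  186.9]), array([ 0.1, -0.1, -0.1]))
```

Emit:
{"api": "jog_arm", "payload": {"motion": [[[0.018, -0.045, 0, 0.1, -0.1, -0.1, 0], [0.036, -0.09, 0, 0.1, -0.1, -0.1, 0], [0.054, -0.135, 0, 0.1, -0.1, -0.1, 0], [0.0695, -0.173, 0, 0.1, -0.1, -0.1, 0], [0.0695, -0.173, 0.04, 0.1, -0.1, -0.1, 0], [0.0695, -0.173, 0.08, 0.1, -0.1, -0.1, 0], [0.0695, -0.173, 0.12, 0.1, -0.1, -0.1, 0], [0.0695, -0.173, 0.15, 0.1, -0.1, -0.1, 0]]]}}

```text
t: 3.5
eef_pos: [0.5462, -0.0928, 0.098]
ee_rot: [3.142, 0.001, 2.974]
force: [0.1, -0.1, 0.5]
width: 0.0005
```

```bash
python3 - <<'E'
from h import *
s=arm.get_state();p,r=s['eef_pos'],s['ee_rot']
print(w2b(p),r,s['force']); print(tool_delta(p,r,b2w(.556,0,.062),[np.pi,0,np.pi-.167]))
im=optics.grab_frame('wrist'); save(im,'pics/w3.png')
E
```

```text
[ 0.55404824 -0.00068768  0.09803185] [3.14152109e+00 9.73139588e-04 2.97448730e+00] [ 0.06029903 -0.07974355  0.46413427]
(array([-1.9,  0.7, 36. ]), array([ 0. ,  0.1, -0. ]))
```

View pics/w3.png

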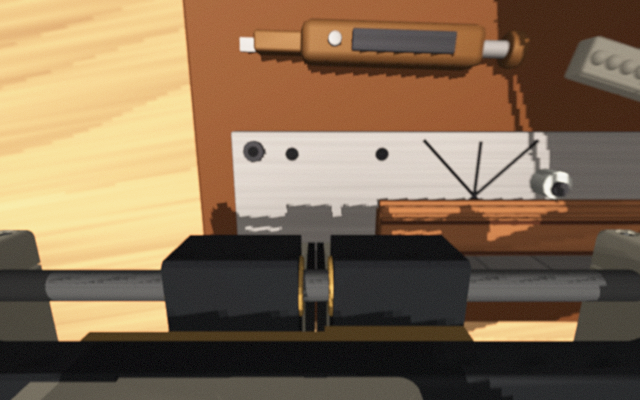

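Emit:
{"api": "jog_arm", "payload": {"motion": [[[-0.001, 0, 0.02, 0, 0, 0, 0], [-0.001, 0, 0.035, 0, 0, 0, 0], [-0.001, 0, 0.036, 0, 0, 0, 0], [-0.001, 0.005, 0.036, 0, 0, 0, 0], [-0.001, 0.01, 0.036, 0, 0, 0, 0], [-0.001, 0.013, 0.036, 0, 0, 0, 0], [-0.001, 0.016, 0.036, 0, 0, 0, 0]]]}}

```text
t: 4.25
eef_pos: [0.5477, -0.0765, 0.0585]
ee_rot: [-3.141, -0.004, 2.974]
force: [-1.0, -0.1, -0.0]
width: 0.0008
```

Emit:
{"api": "jog_arm", "payload": {"motion": [[[0.0, 0.002, -0.003, 0, 0, 0, 0], [0.0, 0.004, -0.003, 0, 0, 0, 0], [0.0, 0.006, -0.003, 0, 0, 0, 0], [0.0, 0.008, -0.003, 0, 0, 0, 0], [0.0, 0.01, -0.003, 0, 0, 0, 0], [0, 0.012, -0.003, 0, 0, 0, 0], [0, 0.014, -0.003, 0, 0, 0, 0], [0, 0.016, -0.003, 0, 0, 0, 0]]]}}

```text
t: 5.05
eef_pos: [0.5504, -0.0606, 0.0614]
ee_rot: [-3.141, -0.004, 2.974]
force: [-0.2, 1.1, -0.6]
width: 0.0006
```

```bash
python3 - <<'E'
from h import *
s=arm.get_state();p,r=s['eef_pos'],s['ee_rot']
print(w2b(p),r,s['force'])
im=optics.grab_frame('wrist'); save(im,'pics/w4.png',(220,120,620,340),2)
E
```

```text
[0.55277493 0.03169787 0.06138552] [-3.14112876 -0.0040422   2.97395632] [-0.22072622  1.05388346 -0.56469432]
```

View pics/w4.png

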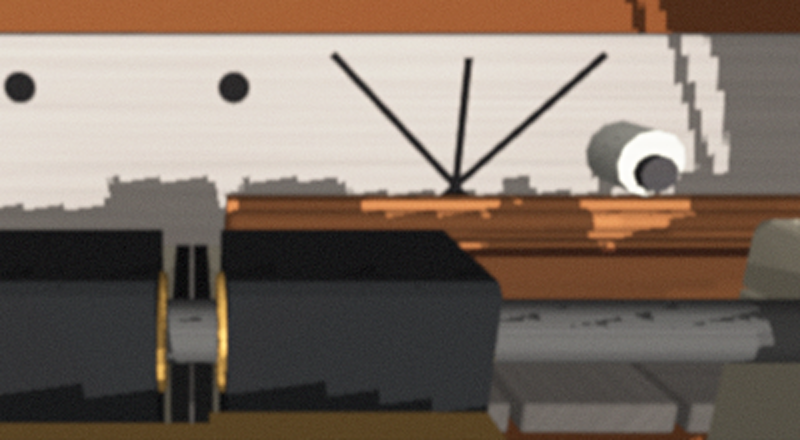

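Emit:
{"api": "jog_arm", "payload": {"motion": [[[-0.001, 0.002, 0, 0, 0, 0, 0], [-0.002, 0.004, 0, 0, 0, 0, 0], [-0.002, 0.006, 0, 0, 0, 0, 0], [-0.002, 0.008, 0, 0, 0, 0, 0], [-0.002, 0.01, 0, 0, 0, 0, 0], [-0.002, 0.012, 0, 0, 0, 0, 0], [-0.002, 0.014, 0, 0, 0, 0, 0], [-0.002, 0.016, 0, 0, 0, 0, 0]]]}}

```text
t: 5.9
eef_pos: [0.5551, -0.0448, 0.0614]
ee_rot: [-3.141, -0.004, 2.974]
force: [0.1, 0.2, 0.0]
width: 0.0006
```

```bash
python3 - <<'E'
from h import *
s=arm.get_state();p,r=s['eef_pos'],s['ee_rot']
print(w2b(p),r,s['force'])
im=optics.grab_frame('wrist'); save(im,'pics/w5.png',(220,120,620,340),2)
print(arm.get_state()['force'])
E
```

```text
[0.55485205 0.04807255 0.06140448] [-3.14115667 -0.00391656  2.9740724 ] [0.09790144 0.17312746 0.03045121]
[-0.08565915 -0.43927542  0.52132864]
```

View pics/w5.png

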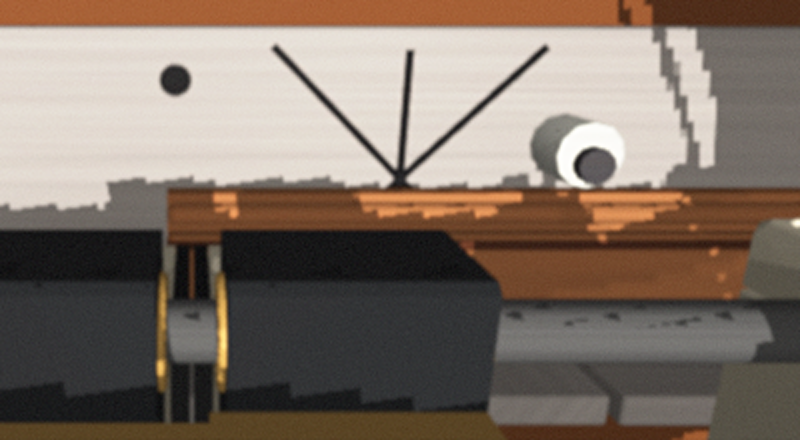

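```bash
python3 - <<'E'
from h import *
s=arm.get_state();P=(s['eef_pos'],s['ee_rot'])
for z in(.052,.045): print(w2b(bp('wrist',220+168/2,120+200/2,z,P)), w2b(bp('wrist',220+168/2,120+240/2,z,P)))
R=Ro.from_euler('xyz',P[1])
for t in [(0,0,.022),(0,0.0095,.022),(0.0095,0,.022),(0,0,0),(0,0,-.044),(-.039,0,-.044),(.039,0,-.044)]: print(t,(pj('wrist',P[0]+R.apply(t),P)-[220,120])*2)
E
```

```text
[0.53739471 0.04269379 0.052     ] [0.54845435 0.04260986 0.052     ]
[0.53950969 0.04244961 0.045     ] [0.55102695 0.0423622  0.045     ]
(0, 0, 0.022) [189.56487076 245.84282692]
(0, 0.0095, 0.022) [222.87256169 245.88135035]
(0.0095, 0, 0.022) [189.59483922 214.15522347]
(0, 0, 0) [189.43983281 276.90190964]
(0, 0, -0.044) [189.06666691 369.5952914 ]
(-0.039, 0, -0.044) [188.93462255 538.39877988]
(0.039, 0, -0.044) [189.22107309 172.20479415]
```

Emit:
{"api": "jog_arm", "payload": {"motion": [[[0, -0.01, 0, 0, 0, 0, 0], [0.0, -0.02, 0, 0, 0, 0, 0], [0.0, -0.03, 0, 0, 0, 0, 0], [0.0, -0.03, 0, 0, 0, 0, 0], [0.0, -0.03, 0.002, 0, 0, 0, 0], [0.0, -0.03, 0.004, 0, 0, 0, 0], [0.0, -0.03, 0.005, 0, 0, 0, 0], [0.0, -0.03, 0.005, 0, 0, 0, 0]]]}}

```text
t: 6.75
eef_pos: [0.5501, -0.074, 0.0561]
ee_rot: [-3.141, -0.004, 2.975]
force: [0.4, -0.1, 0.1]
width: 0.0003
```

```bash
python3 - <<'E'
from h import *
s=arm.get_state();p,r=s['eef_pos'],s['ee_rot']
print(w2b(p),r,s['force'])
im=optics.grab_frame('wrist'); save(im,'pics/w6.png',(270,180,470,330),4)
im=optics.grab_frame('scene'); save(im,'pics/s6.png',(240,130,440,270),4)
E
```

```text
[0.55473845 0.01847296 0.05613294] [-3.14107691 -0.00426432  2.97453252] [ 0.40892413 -0.08218324  0.06719934]
```

View pics/w6.png

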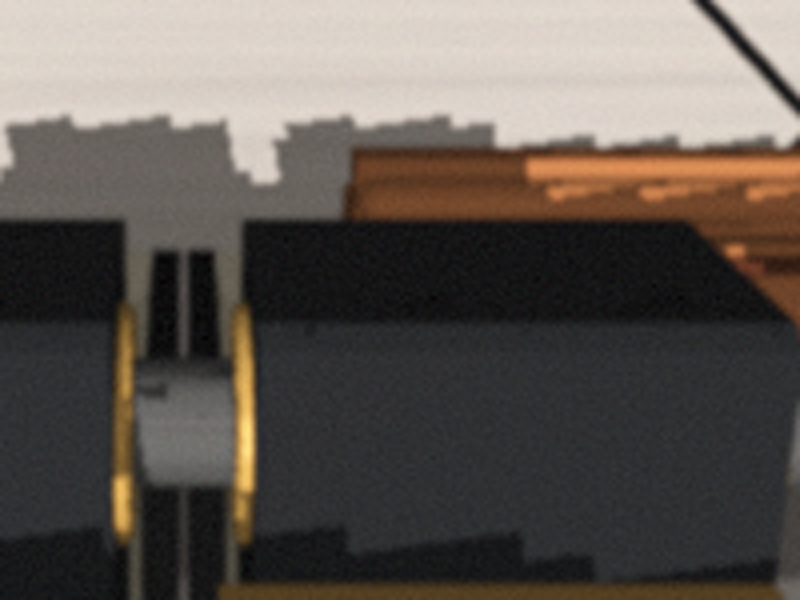

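View pics/s6.png

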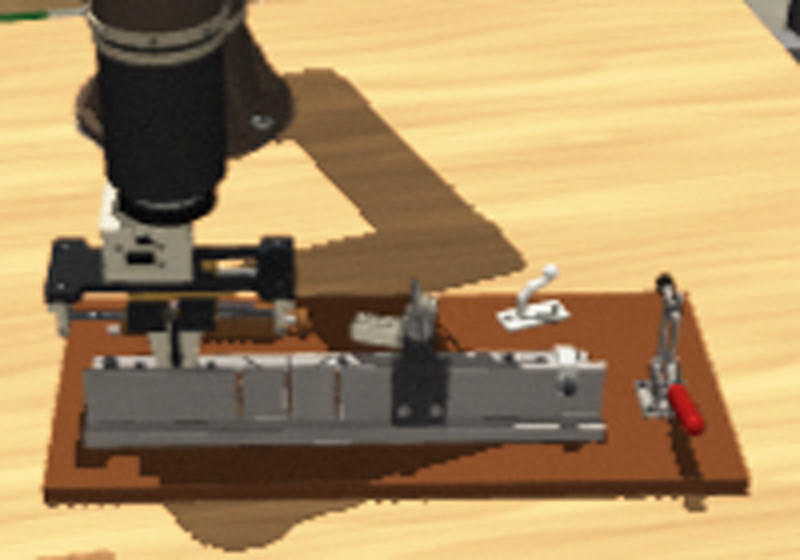

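Emit:
{"api": "jog_arm", "payload": {"motion": [[[0, 0, 0.001, 0, 0, 0, 0], [0, 0, 0.002, 0, 0, 0, 0], [0, 0, 0.003, 0, 0, 0, 0], [0, 0, 0.003, 0, 0, 0, 0]]]}}

```text
t: 7.25
eef_pos: [0.5501, -0.074, 0.0532]
ee_rot: [-3.141, -0.004, 2.975]
force: [0.2, 0.4, -0.1]
width: 0.0009
```

Emit:
{"api": "jog_arm", "payload": {"motion": [[[0, 0, 0.001, 0, 0, 0, 0], [0, 0, 0.002, 0, 0, 0, 0], [0, 0, 0.003, 0, 0, 0, 0], [0, 0, 0.003, 0, 0, 0, 0]]]}}

```text
t: 7.65
eef_pos: [0.55, -0.074, 0.05]
ee_rot: [-3.141, -0.004, 2.975]
force: [-0.7, -0.0, 0.4]
width: 0.0003
```

Emit:
{"api": "jog_arm", "payload": {"motion": [[[0, 0, 0.001, 0, 0, 0, 0], [0, 0, 0.002, 0, 0, 0, 0], [0, 0, 0.003, 0, 0, 0, 0], [0, 0, 0.004, 0, 0, 0, 0], [0, 0, 0.004, 0, 0, 0, 0]]]}}

```text
t: 8.15
eef_pos: [0.5498, -0.074, 0.0458]
ee_rot: [-3.141, -0.005, 2.975]
force: [0.1, -1.1, 0.4]
width: 0.0007
```

```bash
python3 - <<'E'
from h import *
s=arm.get_state();p,r=s['eef_pos'],s['ee_rot']
print(w2b(p),r,s['force'])
im=optics.grab_frame('wrist'); save(im,'pics/w7.png',(220,150,420,300),4)
im=optics.grab_frame('scene'); save(im,'pics/s7.png',(250,180,310,225),12)
E
```

```text
[0.55448615 0.01840585 0.045846  ] [-3.14090899 -0.0047498   2.97454774] [ 0.08063641 -1.10045387  0.41980983]
```

View pics/w7.png

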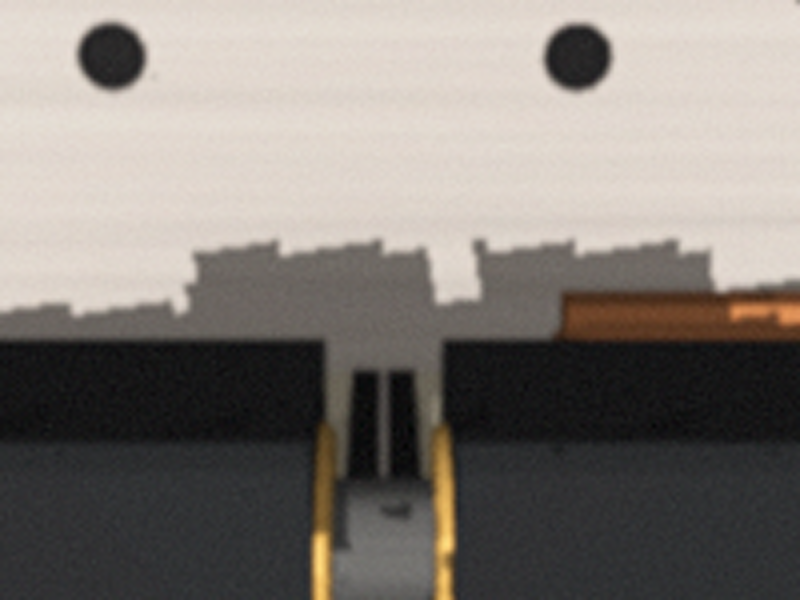

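View pics/s7.png

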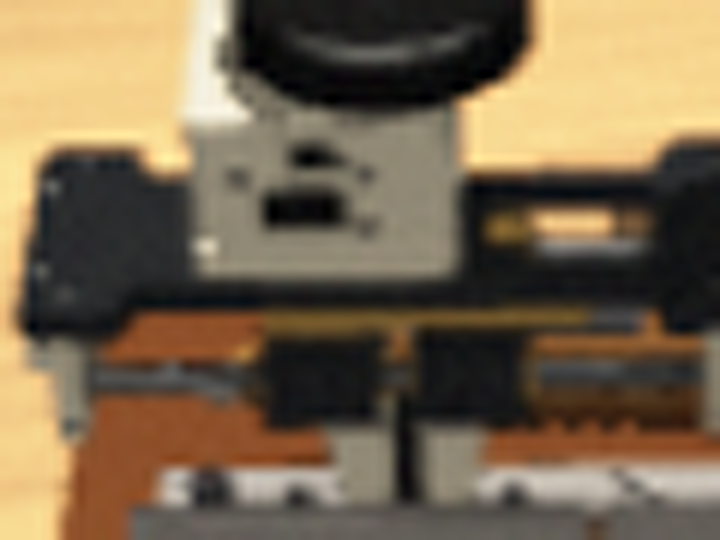

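Emit:
{"api": "jog_arm", "payload": {"motion": [[[0, 0.003, 0.0, 0, 0, 0, 0], [0, 0.006, 0.0, 0, 0, 0, 0], [0, 0.009, 0.0, 0, 0, 0, 0], [0, 0.012, 0.0, 0, 0, 0, 0], [0, 0.015, 0.0, 0, 0, 0, 0], [0, 0.017, 0.0, 0, 0, 0, 0], [0, 0.019, 0.0, 0, 0, 0, 0]]]}}

```text
t: 8.95
eef_pos: [0.5531, -0.0551, 0.046]
ee_rot: [-3.141, -0.005, 2.975]
force: [-1.0, -1.6, -0.1]
width: 0.0005
```

```bash
python3 - <<'E'
from h import *
s=arm.get_state();p,r=s['eef_pos'],s['ee_rot']
print(w2b(p),r,s['force'])
im=optics.grab_frame('wrist'); save(im,'pics/w8.png',(200,100,600,320),2)
E
```

```text
[0.55460221 0.03760397 0.04601255] [-3.14089083 -0.0045274   2.97467522] [-0.95304733 -1.56838372 -0.05614154]
```

View pics/w8.png

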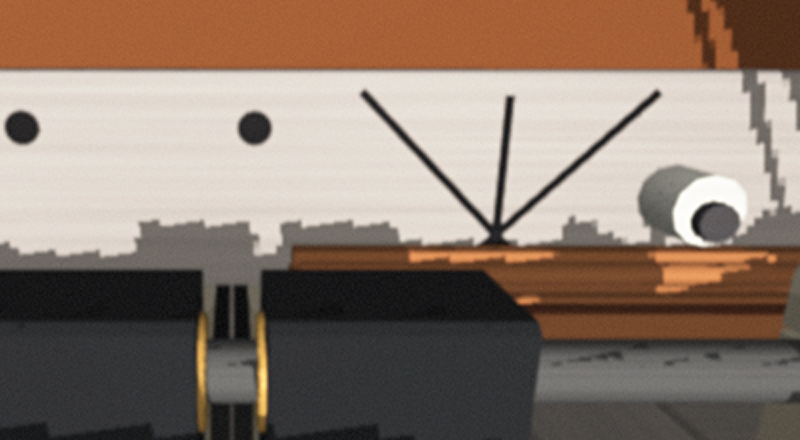

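```bash
python3 - <<'E'
from h import *
s=arm.get_state();P=(s['eef_pos'],s['ee_rot'])
print(w2b(bp('wrist',200+291/2,100+255/2,.05,P)),w2b(bp('wrist',200+497/2,100+230/2,.032,P)))
w=np.load('w2.npy');P=(w[:3],w[3:])
print(w2b(bp('wrist',90+660/4,45+210/4,.032,P)))
E
```

```text
[0.53682715 0.05266339 0.05      ] [0.53560059 0.10911429 0.032     ]
[0.53660481 0.10900928 0.032     ]
```

Emit:
{"api": "jog_arm", "payload": {"motion": [[[0, 0.002, 0.0, 0, 0, 0, 0], [0, 0.004, 0.0, 0, 0, 0, 0], [0, 0.006, 0.0, 0, 0, 0, 0], [0, 0.008, 0.0, 0, 0, 0, 0], [0, 0.009, 0.0, 0, 0, 0, 0], [0, 0.01, 0.0, 0, 0, 0, 0]]]}}

```text
t: 9.6
eef_pos: [0.5549, -0.0449, 0.046]
ee_rot: [-3.141, -0.004, 2.975]
force: [0.7, -1.2, 0.1]
width: 0.0006
```

Emit:
{"api": "jog_arm", "payload": {"motion": [[[0, 0.0007, 0.0, 0, 0, 0, 0], [0, 0.0014, 0.0, 0, 0, 0, 0], [0, 0.002, 0.0, 0, 0, 0, 0]]]}}

```text
t: 9.9
eef_pos: [0.5546, -0.0441, 0.046]
ee_rot: [-3.139, -0.006, 2.975]
force: [-0.1, -10.0, 1.2]
width: 0.0005
```

Emit:
{"api": "jog_arm", "payload": {"motion": [[[0, -0.003, 0.0, 0, 0, 0, 0], [0, -0.012, 0.0, 0, 0, 0, 0], [0, -0.015, -0.02, 0, 0, 0, 0], [0, -0.015, -0.06, 0, 0, 0, 0], [-0.03, -0.015, -0.1, 0, 0, 0, 0], [-0.06, 0.01, -0.14, 0, 0, 0, 0], [-0.08, 0.05, -0.17, 0, 0, 0, 0], [-0.08, 0.09, -0.19, 0, 0, 0, 0]]]}}

```text
t: 10.7
eef_pos: [0.6509, 0.0284, 0.2356]
ee_rot: [-3.14, -0.004, 2.972]
force: [-0.3, 0.2, -0.9]
width: 0.0004
```

Emit:
{"api": "jog_arm", "payload": {"motion": [[[0, 0.03, 0.0, 0, 0, 0, 0], [0, 0.04, 0.0, 0, 0, 0, 0], [0, 0.04, 0.0, 0, 0, 0, 0]]]}}

```text
t: 11.0
eef_pos: [0.6575, 0.069, 0.2349]
ee_rot: [-3.14, -0.004, 2.974]
force: [-0.6, -0.2, -0.1]
width: 0.0009
```

```bash
python3 - <<'E'
from h import *
s=arm.get_state()
im=optics.grab_frame('wrist'); save(im,'pics/w9.png')
save(im,'pics/w9a.png',(330,65,530,185),4)
np.save('w9.npy',np.r_[s['eef_pos'],s['ee_rot']]);print(s['eef_pos'],s['ee_rot'],s['t'],s['force'])
E
```

```text
[0.65752026 0.06900073 0.23492246] [-3.14034307 -0.00428723  2.97415894] 11.0 [-0.58189879 -0.20284476 -0.11305412]
```

View pics/w9.png

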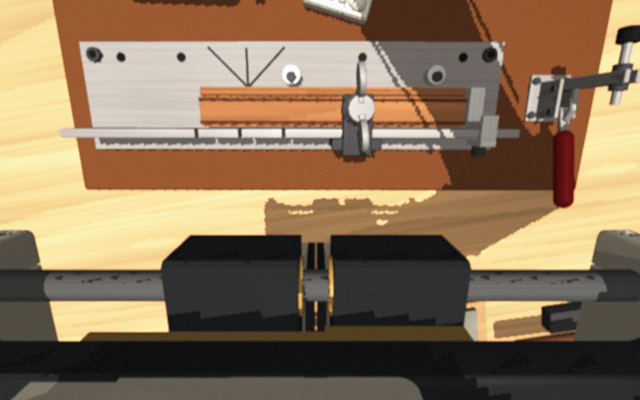

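View pics/w9a.png

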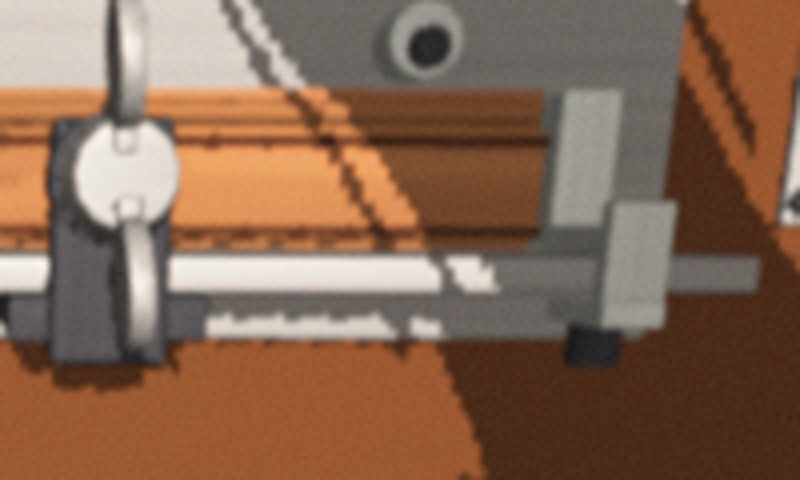

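```bash
python3 - <<'E'
from h import *
w=np.load('w9.npy');P=(w[:3],w[3:])
B=lambda u,v,z:w2b(bp('wrist',u,v,z,P))
f=lambda a,b:(330+a/4,65+b/4)
print('hub',B(*f(125,173),.119))
print('wing edges far', B(*f(140,345),.123),'root',B(*f(133,240),.123))
print('near', B(361.5,65,.123), B(361.5,90,.123))
print('mould end',B(*f(545,160),.052),'push end',B(201,105,.052))
s=arm.get_state();p=w2b(s['eef_pos']);print(p,s['q'])
E
```

```text
hub [0.5603582  0.21330749 0.119     ]
wing edges far [0.59323969 0.21693141 0.123     ] root [0.57299197 0.21479343 0.123     ]
near [0.52950577 0.21188064 0.123     ] [0.54717338 0.21251027 0.123     ]
mould end [0.55530776 0.32347448 0.052     ] push end [0.55554311 0.06661849 0.052     ]
[0.63676527 0.17617685 0.23480941] [ 3.96867879e-01  3.32381850e-01 -1.52147169e-03 -1.05079491e-03
 -1.24183121e+00 -2.13553273e+00]
```

Emit:
{"api": "jog_arm", "payload": {"motion": [[[0.04, 0.003, 0.0, 0, 0, 0, 0], [0.08, 0.008, 0.0, 0, 0, 0, 0], [0.098, 0.01, 0.03, 0, 0, 0, 0], [0.098, 0.01, 0.06, 0, 0, 0, 0], [0.098, 0.01, 0.08, 0, 0, 0, 0], [0.098, 0.01, 0.09, 0, 0, 0, 0], [0.098, 0.01, 0.09, 0, 0, 0, 0]]]}}

```text
t: 11.75
eef_pos: [0.561, 0.0927, 0.144]
ee_rot: [-3.138, -0.007, 2.972]
force: [-0.5, 0.0, 1.0]
width: 0.0006
```

```bash
python3 - <<'E'
from h import *
s=arm.get_state();p,r=s['eef_pos'],s['ee_rot']
print(w2b(p),r,s['force'])
im=optics.grab_frame('wrist'); save(im,'pics/w10.png',(220,120,420,270),4)
E
```

```text
[0.53774274 0.18469009 0.1439954 ] [-3.13825669 -0.00695258  2.97213491] [-0.49349587  0.01268112  0.98079497]
```

View pics/w10.png

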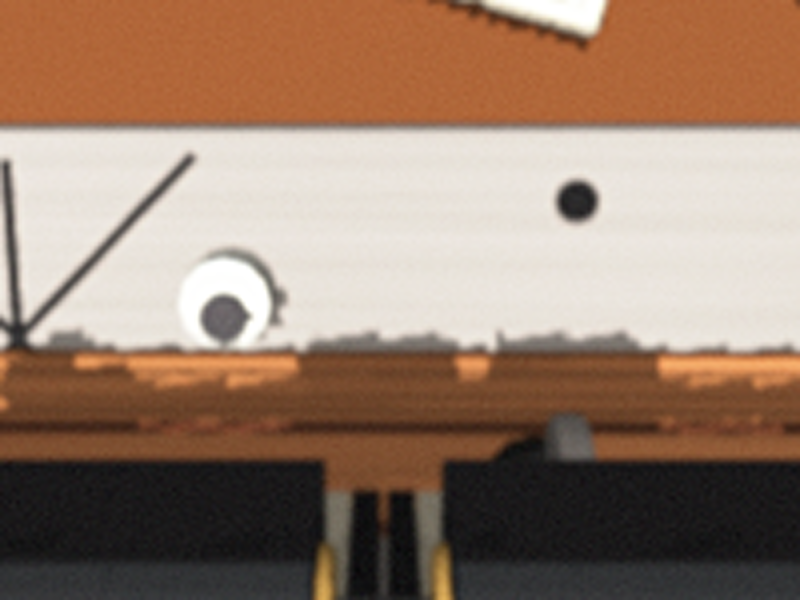

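Emit:
{"api": "jog_arm", "payload": {"motion": [[[0, 0, 0.005, 0, 0, 0, 0], [0, 0, 0.01, 0, 0, 0, 0], [0, 0, 0.015, 0, 0, 0, 0], [0, 0, 0.018, 0, 0, 0, 0], [0, 0.0, 0.018, 0, 0, 0, 0], [0, 0.002, 0.018, 0, 0, 0, 0], [0, 0.004, 0.018, 0, 0, 0, 0], [0, 0.006, 0.018, 0, 0, 0, 0]]]}}

```text
t: 12.6
eef_pos: [0.5629, 0.0994, 0.1274]
ee_rot: [-3.139, -0.005, 2.973]
force: [0.1, 1.0, 0.3]
width: 0.0005
```

Emit:
{"api": "jog_arm", "payload": {"motion": [[[0, 0.002, 0.0, 0, 0, 0, 0], [0, 0.004, 0.0, 0, 0, 0, 0], [0, 0.006, 0.0, 0, 0, 0, 0], [0, 0.008, 0.0, 0, 0, 0, 0]]]}}

```text
t: 13.0
eef_pos: [0.564, 0.1071, 0.1272]
ee_rot: [-3.139, -0.006, 2.973]
force: [-1.5, -2.5, -0.5]
width: 0.0004
```

```bash
python3 - <<'E'
from h import *
s=arm.get_state();p,r=s['eef_pos'],s['ee_rot']
print(w2b(p),r,s['force'],s['moment'])
im=optics.grab_frame('wrist'); save(im,'pics/w11.png',(220,120,420,270),4)
E
```

```text
[0.53830353 0.19935614 0.12724192] [-3.13870983 -0.00552633  2.97255334] [-1.45150377 -2.49075    -0.46398098] [-0.74469673  0.2669359  -0.00612678]
```

View pics/w11.png

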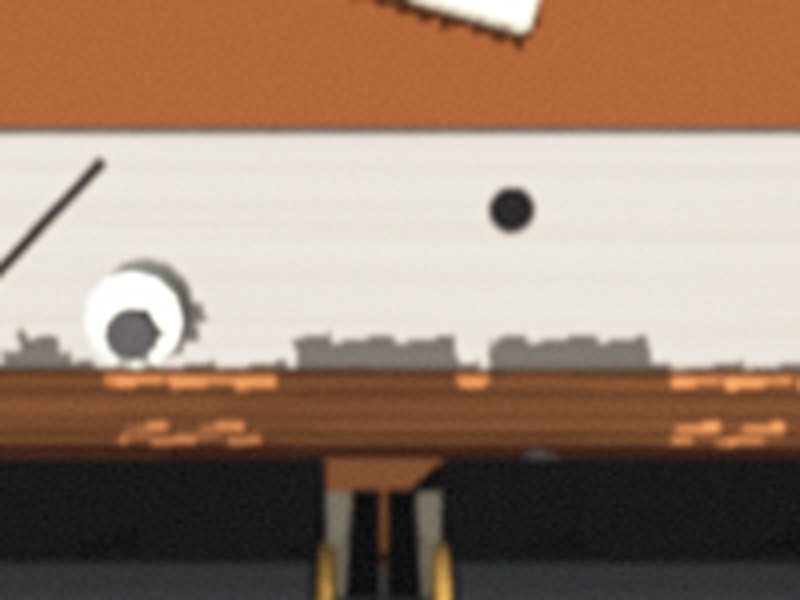

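```bash
cat > orb.py <<'E'
from h import *
import sys
# args: R  step(rad/row) ncalls zstep_per_row nrows
R=float(sys.argv[1])/1000;st=float(sys.argv[2]);nc=int(sys.argv[3]);nr=int(sys.argv[4]) if len(sys.argv)>4 else 8
A=np.array([.5605,.2135])
s=arm.get_state();p,r=s['eef_pos'],s['ee_rot']
b=w2b(p);c=b[:2]-A;al=np.arctan2(c[1],c[0])
t=np.array([np.sin(al),-np.cos(al)]);F=s['force'];fb=w2b(F)
print('t',s['t'],'R',np.hypot(*c)*1e3,'al',np.degrees(al)%360,'z',b[2],'F b',fb.round(1),'Ft',(fb[:2]@t).round(1),'tilt',tool_delta(p,r,p,[np.pi,0,np.pi-.167])[1])
yawt=r[2]-np.pi-YAW
cur=c;a=al
for k in range(nc):
    rows=[]
    for i in range(nr):
        a-=st; n=R*np.array([np.cos(a),np.sin(a)])
        d=n-cur; rows.append([round(-d[0],4),round(d[1],4),round(st*.00064*(i+1),4),0,0,0,0])
    print('[',rows,']'); cur=n
E
python3 orb.py 28 0.11 2
```

```text
t 13.05 R 26.080942720402895 al 212.09221779036847 z 0.12725303722456632 F b [ 0.  -1.1  0.7] Ft -1.0 tilt [-0.2 -0.3 -0.1]
[ [[np.float64(0.0031), np.float64(0.0017), 0.0001, 0, 0, 0, 0], [np.float64(0.0043), np.float64(0.0045), 0.0001, 0, 0, 0, 0], [np.float64(0.0052), np.float64(0.0075), 0.0002, 0, 0, 0, 0], [np.float64(0.0057), np.float64(0.0105), 0.0003, 0, 0, 0, 0], [np.float64(0.0059), np.float64(0.0136), 0.0004, 0, 0, 0, 0], [np.float64(0.0058), np.float64(0.0166), 0.0004, 0, 0, 0, 0], [np.float64(0.0053), np.float64(0.0197), 0.0005, 0, 0, 0, 0], [np.float64(0.0045), np.float64(0.0227), 0.0006, 0, 0, 0, 0]] ]
[ [[np.float64(-0.0011), np.float64(0.0029), 0.0001, 0, 0, 0, 0], [np.float64(-0.0026), np.float64(0.0056), 0.0001, 0, 0, 0, 0], [np.float64(-0.0043), np.float64(0.0081), 0.0002, 0, 0, 0, 0], [np.float64(-0.0063), np.float64(0.0105), 0.0003, 0, 0, 0, 0], [np.float64(-0.0085), np.float64(0.0126), 0.0004, 0, 0, 0, 0], [np.float64(-0.011), np.float64(0.0144), 0.0004, 0, 0, 0, 0], [np.float64(-0.0136), np.float64(0.016), 0.0005, 0, 0, 0, 0], [np.float64(-0.0164), np.float64(0.0173), 0.0006, 0, 0, 0, 0]] ]
```

Emit:
{"api": "jog_arm", "payload": {"motion": [[[0.003, 0.0017, 0.0, 0, 0, 0, 0], [0.0043, 0.0045, 0.0, 0, 0, 0, 0], [0.0052, 0.0075, 0.0, 0, 0, 0, 0], [0.0057, 0.0105, 0.0, 0, 0, 0, 0], [0.0059, 0.0136, 0.0, 0, 0, 0, 0], [0.0058, 0.0166, 0.0, 0, 0, 0, 0], [0.0053, 0.0197, 0.0, 0, 0, 0, 0], [0.0045, 0.0227, 0.0, 0, 0, 0, 0]]]}}

```text
t: 13.85
eef_pos: [0.5636, 0.131, 0.1272]
ee_rot: [-3.139, -0.005, 2.973]
force: [-0.5, -0.4, 0.7]
width: 0.0007
```

```bash
python3 - <<'E'
from h import *
im=optics.grab_frame('wrist'); save(im,'pics/w12.png',(220,120,420,270),4)
im=optics.grab_frame('scene'); save(im,'pics/s12.png',(300,170,380,230),10)
E
sed -i 's/round(-d\[0\],4),round(d\[1\],4)/float(round(-d[0],4)),float(round(d[1],4))/' orb.py; python3 orb.py 28 0.11 2
```

```text
t 13.95 R 28.018478829755782 al 160.24380255301185 z 0.12719069109797781 F b [-0.  -0.3  0.4] Ft -0.3 tilt [-0.1 -0.3 -0.1]
[ [[-0.0012, 0.0028, 0.0001, 0, 0, 0, 0], [-0.0027, 0.0055, 0.0001, 0, 0, 0, 0], [-0.0045, 0.008, 0.0002, 0, 0, 0, 0], [-0.0066, 0.0103, 0.0003, 0, 0, 0, 0], [-0.0089, 0.0124, 0.0004, 0, 0, 0, 0], [-0.0114, 0.0142, 0.0004, 0, 0, 0, 0], [-0.014, 0.0157, 0.0005, 0, 0, 0, 0], [-0.0169, 0.0169, 0.0006, 0, 0, 0, 0]] ]
[ [[-0.0029, 0.0009, 0.0001, 0, 0, 0, 0], [-0.006, 0.0014, 0.0001, 0, 0, 0, 0], [-0.009, 0.0017, 0.0002, 0, 0, 0, 0], [-0.0121, 0.0015, 0.0003, 0, 0, 0, 0], [-0.0152, 0.0011, 0.0004, 0, 0, 0, 0], [-0.0181, 0.0003, 0.0004, 0, 0, 0, 0], [-0.021, -0.0008, 0.0005, 0, 0, 0, 0], [-0.0237, -0.0022, 0.0006, 0, 0, 0, 0]] ]
```

View pics/s12.png

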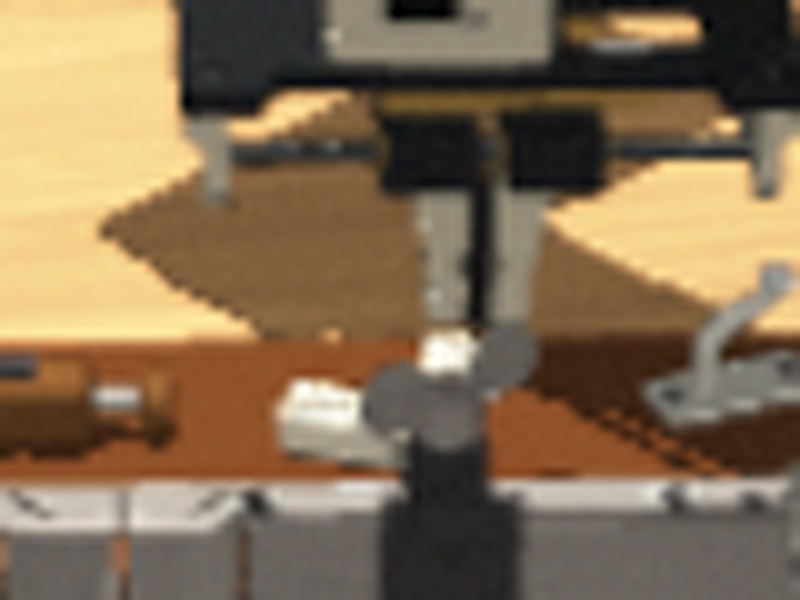

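View pics/w12.png

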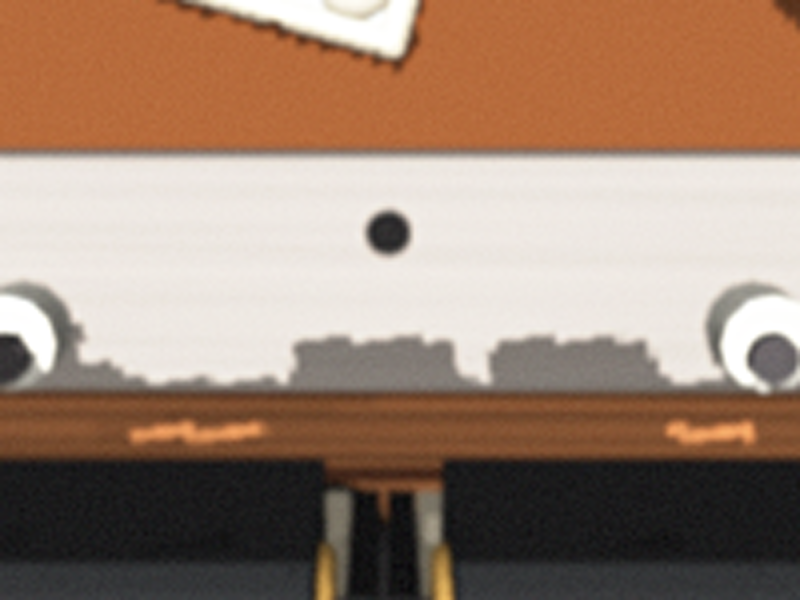

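Emit:
{"api": "jog_arm", "payload": {"motion": [[[-0.0012, 0.0028, 0.0001, 0, 0, 0, 0], [-0.0027, 0.0055, 0.0002, 0, 0, 0, 0], [-0.0045, 0.008, 0.0003, 0, 0, 0, 0], [-0.0066, 0.0103, 0.0004, 0, 0, 0, 0], [-0.0089, 0.0124, 0.0005, 0, 0, 0, 0], [-0.0114, 0.0142, 0.0006, 0, 0, 0, 0], [-0.014, 0.0157, 0.0007, 0, 0, 0, 0], [-0.0169, 0.0169, 0.0008, 0, 0, 0, 0]]]}}

```text
t: 14.75
eef_pos: [0.5831, 0.1448, 0.1261]
ee_rot: [-3.139, -0.006, 2.973]
force: [-3.6, -0.7, 0.4]
width: 0.0004
```

Emit:
{"api": "jog_arm", "payload": {"motion": [[[-0.0029, 0.0009, 0.0001, 0, 0, 0, 0], [-0.006, 0.0014, 0.0002, 0, 0, 0, 0], [-0.009, 0.0017, 0.0003, 0, 0, 0, 0], [-0.0121, 0.0015, 0.0004, 0, 0, 0, 0], [-0.0152, 0.0011, 0.0005, 0, 0, 0, 0], [-0.0181, 0.0003, 0.0006, 0, 0, 0, 0], [-0.021, -0.0008, 0.0006, 0, 0, 0, 0], [-0.0237, -0.0022, 0.0006, 0, 0, 0, 0]]]}}

```text
t: 15.55
eef_pos: [0.6067, 0.1387, 0.1255]
ee_rot: [-3.139, -0.005, 2.973]
force: [-1.0, 0.9, -0.1]
width: 0.0002
```

```bash
python3 orb.py 28 0.11 3;  python3 - <<'E'
from h import *
im=optics.grab_frame('scene'); save(im,'pics/s13.png',(300,170,380,230),10)
E
```

```text
t 15.55 R 28.270706827458753 al 58.65921841500948 z 0.12545618249925397 F b [-1.2  0.7 -0.1] Ft -1.4 tilt [-0.1 -0.3 -0.1]
[ [[-0.0024, -0.002, 0.0001, 0, 0, 0, 0], [-0.0047, -0.004, 0.0001, 0, 0, 0, 0], [-0.0068, -0.0062, 0.0002, 0, 0, 0, 0], [-0.0087, -0.0087, 0.0003, 0, 0, 0, 0], [-0.0102, -0.0114, 0.0004, 0, 0, 0, 0], [-0.0115, -0.0142, 0.0004, 0, 0, 0, 0], [-0.0124, -0.0171, 0.0005, 0, 0, 0, 0], [-0.013, -0.0201, 0.0006, 0, 0, 0, 0]] ]
[ [[-0.0003, -0.0031, 0.0001, 0, 0, 0, 0], [-0.0002, -0.0061, 0.0001, 0, 0, 0, 0], [0.0002, -0.0092, 0.0002, 0, 0, 0, 0], [0.0009, -0.0122, 0.0003, 0, 0, 0, 0], [0.002, -0.0151, 0.0004, 0, 0, 0, 0], [0.0034, -0.0178, 0.0004, 0, 0, 0, 0], [0.005, -0.0204, 0.0005, 0, 0, 0, 0], [0.007, -0.0228, 0.0006, 0, 0, 0, 0]] ]
[ [[0.0022, -0.0022, 0.0001, 0, 0, 0, 0], [0.0046, -0.0041, 0.0001, 0, 0, 0, 0], [0.0072, -0.0057, 0.0002, 0, 0, 0, 0], [0.01, -0.007, 0.0003, 0, 0, 0, 0], [0.0129, -0.0081, 0.0004, 0, 0, 0, 0], [0.0159, -0.0088, 0.0004, 0, 0, 0, 0], [0.0189, -0.0091, 0.0005, 0, 0, 0, 0], [0.022, -0.0092, 0.0006, 0, 0, 0, 0]] ]
```

View pics/s13.png

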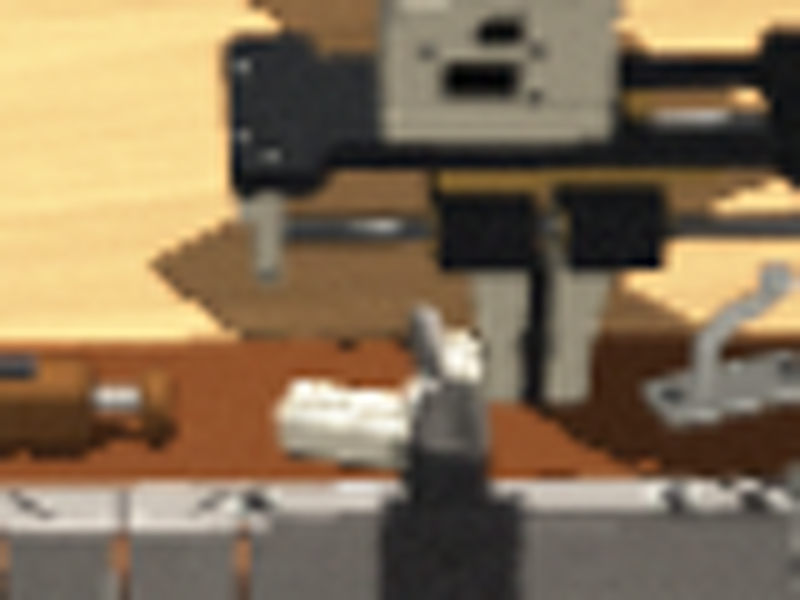

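Emit:
{"api": "jog_arm", "payload": {"motion": [[[-0.0024, -0.002, 0.0001, 0, 0, 0, 0], [-0.0047, -0.004, 0.0002, 0, 0, 0, 0], [-0.0068, -0.0062, 0.0003, 0, 0, 0, 0], [-0.0087, -0.0087, 0.0004, 0, 0, 0, 0], [-0.0102, -0.0114, 0.0005, 0, 0, 0, 0], [-0.0115, -0.0142, 0.0006, 0, 0, 0, 0], [-0.0124, -0.0171, 0.0006, 0, 0, 0, 0], [-0.013, -0.0201, 0.0006, 0, 0, 0, 0]]]}}

```text
t: 16.4
eef_pos: [0.6167, 0.1162, 0.1249]
ee_rot: [-3.139, -0.005, 2.973]
force: [0.9, 1.8, 0.3]
width: 0.0003
```

Emit:
{"api": "jog_arm", "payload": {"motion": [[[-0.0003, -0.0031, 0.0001, 0, 0, 0, 0], [-0.0002, -0.0061, 0.0002, 0, 0, 0, 0], [0.0002, -0.0092, 0.0003, 0, 0, 0, 0], [0.0009, -0.0122, 0.0004, 0, 0, 0, 0], [0.002, -0.0151, 0.0005, 0, 0, 0, 0], [0.0034, -0.0178, 0.0006, 0, 0, 0, 0], [0.005, -0.0204, 0.0006, 0, 0, 0, 0], [0.007, -0.0228, 0.0006, 0, 0, 0, 0]]]}}

```text
t: 17.2
eef_pos: [0.6058, 0.0947, 0.1245]
ee_rot: [-3.139, -0.005, 2.973]
force: [1.6, 0.6, 0.7]
width: 0.0005
```

Emit:
{"api": "jog_arm", "payload": {"motion": [[[0.0022, -0.0022, 0.0001, 0, 0, 0, 0], [0.0046, -0.0041, 0.0002, 0, 0, 0, 0], [0.0072, -0.0057, 0.0003, 0, 0, 0, 0], [0.01, -0.007, 0.0004, 0, 0, 0, 0], [0.0129, -0.0081, 0.0005, 0, 0, 0, 0], [0.0159, -0.0088, 0.0006, 0, 0, 0, 0], [0.0189, -0.0091, 0.0006, 0, 0, 0, 0], [0.022, -0.0092, 0.0006, 0, 0, 0, 0]]]}}

```text
t: 18.0
eef_pos: [0.5828, 0.0895, 0.1243]
ee_rot: [-3.14, -0.004, 2.973]
force: [4.4, 0.7, 1.2]
width: 0.0004
```

```bash
python3 orb.py 28 0.11 3;  python3 - <<'E'
from h import *
im=optics.grab_frame('scene'); save(im,'pics/s14.png',(300,170,380,230),10)
E
```

```text
t 18.0 R 28.393245832960798 al 268.56588251409437 z 0.12425785382994678 F b [4.2 1.4 1.2] Ft -4.2 tilt [-0.1 -0.2 -0.1]
[ [[0.0031, 0.0006, 0.0001, 0, 0, 0, 0], [0.0061, 0.0012, 0.0001, 0, 0, 0, 0], [0.009, 0.0021, 0.0002, 0, 0, 0, 0], [0.0118, 0.0034, 0.0003, 0, 0, 0, 0], [0.0145, 0.0049, 0.0004, 0, 0, 0, 0], [0.017, 0.0067, 0.0004, 0, 0, 0, 0], [0.0193, 0.0088, 0.0005, 0, 0, 0, 0], [0.0213, 0.0111, 0.0006, 0, 0, 0, 0]] ]
[ [[0.0018, 0.0025, 0.0001, 0, 0, 0, 0], [0.0032, 0.0052, 0.0001, 0, 0, 0, 0], [0.0044, 0.0081, 0.0002, 0, 0, 0, 0], [0.0053, 0.011, 0.0003, 0, 0, 0, 0], [0.0058, 0.0141, 0.0004, 0, 0, 0, 0], [0.006, 0.0171, 0.0004, 0, 0, 0, 0], [0.0058, 0.0202, 0.0005, 0, 0, 0, 0], [0.0053, 0.0232, 0.0006, 0, 0, 0, 0]] ]
[ [[-0.0008, 0.003, 0.0001, 0, 0, 0, 0], [-0.002, 0.0058, 0.0001, 0, 0, 0, 0], [-0.0034, 0.0085, 0.0002, 0, 0, 0, 0], [-0.0051, 0.0111, 0.0003, 0, 0, 0, 0], [-0.0071, 0.0134, 0.0004, 0, 0, 0, 0], [-0.0094, 0.0155, 0.0004, 0, 0, 0, 0], [-0.0119, 0.0174, 0.0005, 0, 0, 0, 0], [-0.0145, 0.0189, 0.0006, 0, 0, 0, 0]] ]
```

View pics/s14.png

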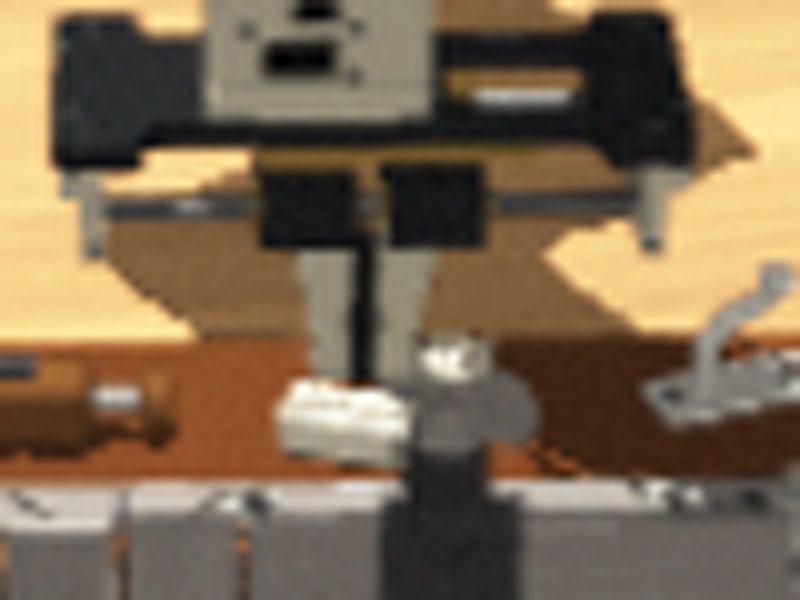

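Emit:
{"api": "jog_arm", "payload": {"motion": [[[0.0031, 0.0006, 0.0001, 0, 0, 0, 0], [0.0061, 0.0012, 0.0002, 0, 0, 0, 0], [0.009, 0.0021, 0.0003, 0, 0, 0, 0], [0.0118, 0.0034, 0.0004, 0, 0, 0, 0], [0.0145, 0.0049, 0.0005, 0, 0, 0, 0], [0.017, 0.0067, 0.0006, 0, 0, 0, 0], [0.0193, 0.0088, 0.0007, 0, 0, 0, 0], [0.0213, 0.0111, 0.0008, 0, 0, 0, 0]]]}}

```text
t: 18.85
eef_pos: [0.5628, 0.104, 0.1234]
ee_rot: [-3.139, -0.004, 2.973]
force: [0.9, -1.7, -0.0]
width: 0.0004
```

Emit:
{"api": "jog_arm", "payload": {"motion": [[[0.0018, 0.0025, 0.0001, 0, 0, 0, 0], [0.0032, 0.0052, 0.0002, 0, 0, 0, 0], [0.0044, 0.0081, 0.0003, 0, 0, 0, 0], [0.0053, 0.011, 0.0004, 0, 0, 0, 0], [0.0058, 0.0141, 0.0005, 0, 0, 0, 0], [0.006, 0.0171, 0.0006, 0, 0, 0, 0], [0.0058, 0.0202, 0.0007, 0, 0, 0, 0], [0.0053, 0.0232, 0.0008, 0, 0, 0, 0]]]}}

```text
t: 19.65
eef_pos: [0.5614, 0.1282, 0.1225]
ee_rot: [-3.139, -0.005, 2.973]
force: [-0.8, -1.3, 0.6]
width: 0.0005
```

```bash
python3 orb.py 28 0.09 2;  python3 - <<'E'
from h import *
im=optics.grab_frame('scene'); save(im,'pics/s15.png',(300,170,380,230),10)
E
```

```text
t 19.65 R 28.90293880756021 al 167.57490853460487 z 0.12247718818313515 F b [-0.6 -1.4  0.6] Ft -1.5 tilt [-0.1 -0.3 -0.1]
[ [[-0.0015, 0.0022, 0.0001, 0, 0, 0, 0], [-0.0024, 0.0046, 0.0001, 0, 0, 0, 0], [-0.0035, 0.0069, 0.0002, 0, 0, 0, 0], [-0.0048, 0.0091, 0.0002, 0, 0, 0, 0], [-0.0062, 0.0111, 0.0003, 0, 0, 0, 0], [-0.0079, 0.013, 0.0003, 0, 0, 0, 0], [-0.0097, 0.0148, 0.0004, 0, 0, 0, 0], [-0.0116, 0.0163, 0.0005, 0, 0, 0, 0]] ]
[ [[-0.0021, 0.0014, 0.0001, 0, 0, 0, 0], [-0.0043, 0.0026, 0.0001, 0, 0, 0, 0], [-0.0066, 0.0036, 0.0002, 0, 0, 0, 0], [-0.009, 0.0044, 0.0002, 0, 0, 0, 0], [-0.0115, 0.005, 0.0003, 0, 0, 0, 0], [-0.014, 0.0053, 0.0003, 0, 0, 0, 0], [-0.0165, 0.0054, 0.0004, 0, 0, 0, 0], [-0.019, 0.0053, 0.0005, 0, 0, 0, 0]] ]
```

View pics/s15.png

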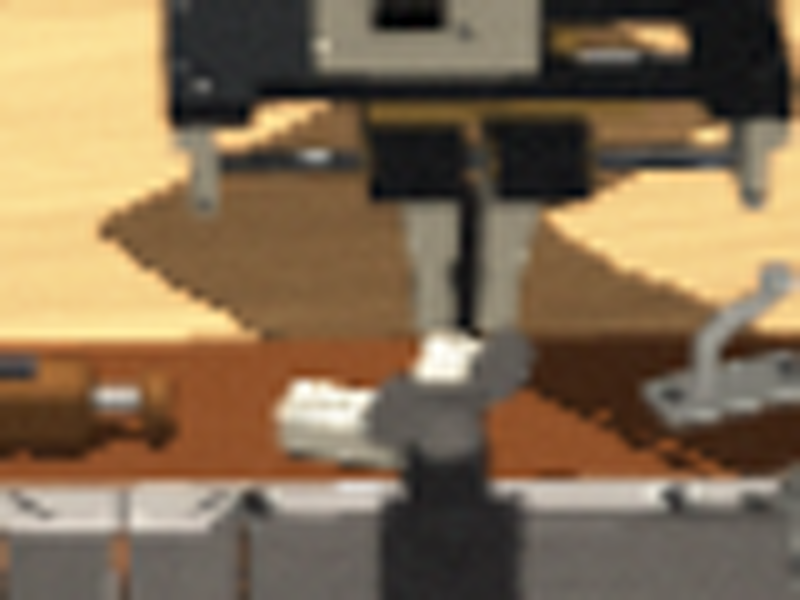

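```bash
python3 - <<'E'
from h import *
for psi in range(90,160,10):
    o=[]
    for k in (0,180):
        a=np.radians(psi+k); X=b2w(.5605+.021*np.cos(a),.2135+.021*np.sin(a),.1185)
        o.append(((pj('scene',X)-[300,170])*10).round(0))
    print(psi,o)
print((pj('scene',b2w(.5605,.2135,.115))-[300,170])*10)
E
```

```text
90 [array([516., 375.]), array([384., 377.])]
100 [array([514., 369.]), array([386., 384.])]
110 [array([511., 362.]), array([390., 390.])]
120 [array([505., 356.]), array([395., 396.])]
130 [array([498., 351.]), array([403., 402.])]
140 [array([489., 347.]), array([411., 407.])]
150 [array([479., 343.]), array([421., 410.])]
[450.09735851 385.24623636]
```

```bash
python3 orb.py 28 0.075 1; python3 orb.py 28 0.055 16 2 | awk 'NR>5'
```

```text
t 19.7 R 28.79310727542574 al 166.79855756935018 z 0.12251303752007539 F b [-0.5 -0.3  0.7] Ft -0.4 tilt [-0.1 -0.3 -0.1]
[ [[-0.0013, 0.0018, 0.0, 0, 0, 0, 0], [-0.002, 0.0038, 0.0001, 0, 0, 0, 0], [-0.0029, 0.0057, 0.0001, 0, 0, 0, 0], [-0.0039, 0.0076, 0.0002, 0, 0, 0, 0], [-0.005, 0.0094, 0.0002, 0, 0, 0, 0], [-0.0063, 0.011, 0.0003, 0, 0, 0, 0], [-0.0076, 0.0126, 0.0003, 0, 0, 0, 0], [-0.0091, 0.0141, 0.0004, 0, 0, 0, 0]] ]
[ [[-0.001, 0.0012, 0.0, 0, 0, 0, 0], [-0.002, 0.0023, 0.0001, 0, 0, 0, 0]] ]
[ [[-0.0011, 0.0011, 0.0, 0, 0, 0, 0], [-0.0023, 0.0021, 0.0001, 0, 0, 0, 0]] ]
[ [[-0.0012, 0.0009, 0.0, 0, 0, 0, 0], [-0.0025, 0.0018, 0.0001, 0, 0, 0, 0]] ]
[ [[-0.0013, 0.0008, 0.0, 0, 0, 0, 0], [-0.0027, 0.0015, 0.0001, 0, 0, 0, 0]] ]
[ [[-0.0014, 0.0006, 0.0, 0, 0, 0, 0], [-0.0028, 0.0012, 0.0001, 0, 0, 0, 0]] ]
[ [[-0.0015, 0.0005, 0.0, 0, 0, 0, 0], [-0.0029, 0.0009, 0.0001, 0, 0, 0, 0]] ]
[ [[-0.0015, 0.0003, 0.0, 0, 0, 0, 0], [-0.003, 0.0006, 0.0001, 0, 0, 0, 0]] ]
[ [[-0.0015, 0.0002, 0.0, 0, 0, 0, 0], [-0.0031, 0.0002, 0.0001, 0, 0, 0, 0]] ]
[ [[-0.0015, -0.0, 0.0, 0, 0, 0, 0], [-0.0031, -0.0001, 0.0001, 0, 0, 0, 0]] ]
[ [[-0.0015, -0.0002, 0.0, 0, 0, 0, 0], [-0.003, -0.0004, 0.0001, 0, 0, 0, 0]] ]
[ [[-0.0015, -0.0003, 0.0, 0, 0, 0, 0], [-0.003, -0.0008, 0.0001, 0, 0, 0, 0]] ]
[ [[-0.0015, -0.0005, 0.0, 0, 0, 0, 0], [-0.0029, -0.0011, 0.0001, 0, 0, 0, 0]] ]
```

Emit:
{"api": "jog_arm", "payload": {"motion": [[[-0.0013, 0.0018, 0.0, 0, 0, 0, 0], [-0.002, 0.0038, 0.0001, 0, 0, 0, 0], [-0.0029, 0.0057, 0.0001, 0, 0, 0, 0], [-0.0039, 0.0076, 0.0002, 0, 0, 0, 0], [-0.005, 0.0094, 0.0002, 0, 0, 0, 0], [-0.0063, 0.011, 0.0003, 0, 0, 0, 0], [-0.0076, 0.0126, 0.0003, 0, 0, 0, 0], [-0.0091, 0.0141, 0.0004, 0, 0, 0, 0]]]}}

```text
t: 20.5
eef_pos: [0.573, 0.141, 0.1219]
ee_rot: [-3.139, -0.005, 2.973]
force: [-1.6, -1.6, 1.0]
width: 0.0001
```

Emit:
{"api": "jog_arm", "payload": {"motion": [[[-0.001, 0.0011, 0.0, 0, 0, 0, 0], [-0.0021, 0.0021, 0.0001, 0, 0, 0, 0]]]}}

```text
t: 20.7
eef_pos: [0.5755, 0.1427, 0.1218]
ee_rot: [-3.139, -0.005, 2.973]
force: [-1.2, -1.9, 0.3]
width: 0.0004
```

Emit:
{"api": "jog_arm", "payload": {"motion": [[[-0.0012, 0.001, 0.0, 0, 0, 0, 0], [-0.0023, 0.002, 0.0001, 0, 0, 0, 0]]]}}

```text
t: 20.9
eef_pos: [0.578, 0.1442, 0.1215]
ee_rot: [-3.139, -0.005, 2.973]
force: [-1.4, -1.9, 1.0]
width: 0.0006
```

Emit:
{"api": "jog_arm", "payload": {"motion": [[[-0.0013, 0.0009, 0.0, 0, 0, 0, 0], [-0.0025, 0.0017, 0.0001, 0, 0, 0, 0]]]}}

```text
t: 21.1
eef_pos: [0.5806, 0.1454, 0.1213]
ee_rot: [-3.139, -0.006, 2.973]
force: [-1.9, -1.9, 0.8]
width: 0.0
```

Emit:
{"api": "jog_arm", "payload": {"motion": [[[-0.0013, 0.0007, 0.0, 0, 0, 0, 0], [-0.0027, 0.0014, 0.0001, 0, 0, 0, 0]]]}}

```text
t: 21.3
eef_pos: [0.5834, 0.1462, 0.1211]
ee_rot: [-3.138, -0.006, 2.973]
force: [-3.3, -3.1, 1.5]
width: 0.0009
```

Emit:
{"api": "jog_arm", "payload": {"motion": [[[-0.0014, 0.0005, 0.0, 0, 0, 0, 0], [-0.0028, 0.0011, 0.0001, 0, 0, 0, 0]]]}}

```text
t: 21.5
eef_pos: [0.5862, 0.1467, 0.1209]
ee_rot: [-3.138, -0.007, 2.973]
force: [-2.0, -1.4, 1.0]
width: 0.0007
```

```bash
python3 orb.py 27.5 0.055 9 2
```

```text
t 21.5 R 29.425779500843266 al 103.38261342345578 z 0.12091388503684602 F b [-1.8 -1.7  1. ] Ft -2.1 tilt [-0.2 -0.4 -0.1]
[ [[-0.0019, -0.0016, 0.0, 0, 0, 0, 0], [-0.0034, -0.0013, 0.0001, 0, 0, 0, 0]] ]
[ [[-0.0015, 0.0001, 0.0, 0, 0, 0, 0], [-0.003, 0.0002, 0.0001, 0, 0, 0, 0]] ]
[ [[-0.0015, -0.0, 0.0, 0, 0, 0, 0], [-0.003, -0.0001, 0.0001, 0, 0, 0, 0]] ]
[ [[-0.0015, -0.0002, 0.0, 0, 0, 0, 0], [-0.003, -0.0005, 0.0001, 0, 0, 0, 0]] ]
[ [[-0.0015, -0.0004, 0.0, 0, 0, 0, 0], [-0.0029, -0.0008, 0.0001, 0, 0, 0, 0]] ]
[ [[-0.0014, -0.0005, 0.0, 0, 0, 0, 0], [-0.0028, -0.0011, 0.0001, 0, 0, 0, 0]] ]
[ [[-0.0014, -0.0007, 0.0, 0, 0, 0, 0], [-0.0027, -0.0014, 0.0001, 0, 0, 0, 0]] ]
[ [[-0.0013, -0.0008, 0.0, 0, 0, 0, 0], [-0.0025, -0.0017, 0.0001, 0, 0, 0, 0]] ]
[ [[-0.0012, -0.0009, 0.0, 0, 0, 0, 0], [-0.0023, -0.002, 0.0001, 0, 0, 0, 0]] ]
```

Emit:
{"api": "jog_arm", "payload": {"motion": [[[-0.0016, -0.0004, 0.0, 0, 0, 0, 0], [-0.0031, -0.0008, 0.0, 0, 0, 0, 0]]]}}

```text
t: 21.7
eef_pos: [0.5892, 0.1455, 0.1208]
ee_rot: [-3.138, -0.007, 2.973]
force: [-2.7, 0.2, 0.7]
width: 0.001
```

Emit:
{"api": "jog_arm", "payload": {"motion": [[[-0.0015, -0.0002, 0.0, 0, 0, 0, 0], [-0.003, -0.0004, 0.0, 0, 0, 0, 0]]]}}

```text
t: 21.9
eef_pos: [0.5924, 0.1448, 0.1209]
ee_rot: [-3.139, -0.006, 2.973]
force: [-2.8, 0.8, 1.1]
width: 0.0003
```

Emit:
{"api": "jog_arm", "payload": {"motion": [[[-0.0015, -0.0002, 0.0, 0, 0, 0, 0], [-0.003, -0.0005, 0.0, 0, 0, 0, 0]]]}}

```text
t: 22.1
eef_pos: [0.5958, 0.1441, 0.121]
ee_rot: [-3.139, -0.006, 2.973]
force: [-2.2, 0.8, -0.2]
width: 0.0003
```

Emit:
{"api": "jog_arm", "payload": {"motion": [[[-0.0015, -0.0004, 0.0, 0, 0, 0, 0], [-0.003, -0.0008, 0.0, 0, 0, 0, 0]]]}}

```text
t: 22.3
eef_pos: [0.5982, 0.1432, 0.1207]
ee_rot: [-3.14, -0.007, 2.973]
force: [-8.5, 5.2, 2.0]
width: 0.0002
```

Emit:
{"api": "jog_arm", "payload": {"motion": [[[-0.0014, -0.0005, 0.0, 0, 0, 0, 0], [-0.0028, -0.0011, 0.0, 0, 0, 0, 0]]]}}

```text
t: 22.5
eef_pos: [0.5989, 0.1427, 0.1203]
ee_rot: [-3.14, -0.01, 2.972]
force: [-14.4, 10.5, 6.7]
width: 0.0007
```

Emit:
{"api": "jog_arm", "payload": {"motion": [[[-0.0014, -0.0007, 0.0, 0, 0, 0, 0], [-0.0027, -0.0014, 0.0, 0, 0, 0, 0]]]}}

```text
t: 22.7
eef_pos: [0.5993, 0.1426, 0.1201]
ee_rot: [3.141, -0.013, 2.972]
force: [-16.6, 12.9, 9.1]
width: 0.0005
```

Emit:
{"api": "jog_arm", "payload": {"motion": [[[-0.0013, -0.0009, 0.0, 0, 0, 0, 0], [-0.0025, -0.0018, 0.0, 0, 0, 0, 0]]]}}

```text
t: 22.9
eef_pos: [0.5995, 0.1425, 0.12]
ee_rot: [3.139, -0.017, 2.972]
force: [-16.2, 15.5, 6.5]
width: 0.0007
```

```bash
python3 orb.py 27.5 0.055 10 2;  python3 - <<'E'
from h import *
im=optics.grab_frame('scene'); save(im,'pics/s16.png',(300,170,380,230),10)
E
```

```text
t 22.9 R 27.584901342227074 al 75.44085226376126 z 0.12002753346212483 F b [-18.6  12.6   6.5] Ft -21.1 tilt [ 0.2 -0.9 -0.2]
[ [[-0.0014, -0.0005, 0.0, 0, 0, 0, 0], [-0.0029, -0.001, 0.0001, 0, 0, 0, 0]] ]
[ [[-0.0014, -0.0006, 0.0, 0, 0, 0, 0], [-0.0028, -0.0012, 0.0001, 0, 0, 0, 0]] ]
[ [[-0.0013, -0.0007, 0.0, 0, 0, 0, 0], [-0.0026, -0.0015, 0.0001, 0, 0, 0, 0]] ]
[ [[-0.0012, -0.0009, 0.0, 0, 0, 0, 0], [-0.0024, -0.0018, 0.0001, 0, 0, 0, 0]] ]
[ [[-0.0011, -0.001, 0.0, 0, 0, 0, 0], [-0.0022, -0.0021, 0.0001, 0, 0, 0, 0]] ]
[ [[-0.001, -0.0011, 0.0, 0, 0, 0, 0], [-0.002, -0.0023, 0.0001, 0, 0, 0, 0]] ]
[ [[-0.0009, -0.0012, 0.0, 0, 0, 0, 0], [-0.0017, -0.0025, 0.0001, 0, 0, 0, 0]] ]
[ [[-0.0008, -0.0013, 0.0, 0, 0, 0, 0], [-0.0014, -0.0027, 0.0001, 0, 0, 0, 0]] ]
[ [[-0.0006, -0.0014, 0.0, 0, 0, 0, 0], [-0.0011, -0.0028, 0.0001, 0, 0, 0, 0]] ]
[ [[-0.0004, -0.0014, 0.0, 0, 0, 0, 0], [-0.0008, -0.0029, 0.0001, 0, 0, 0, 0]] ]
```

View pics/s16.png

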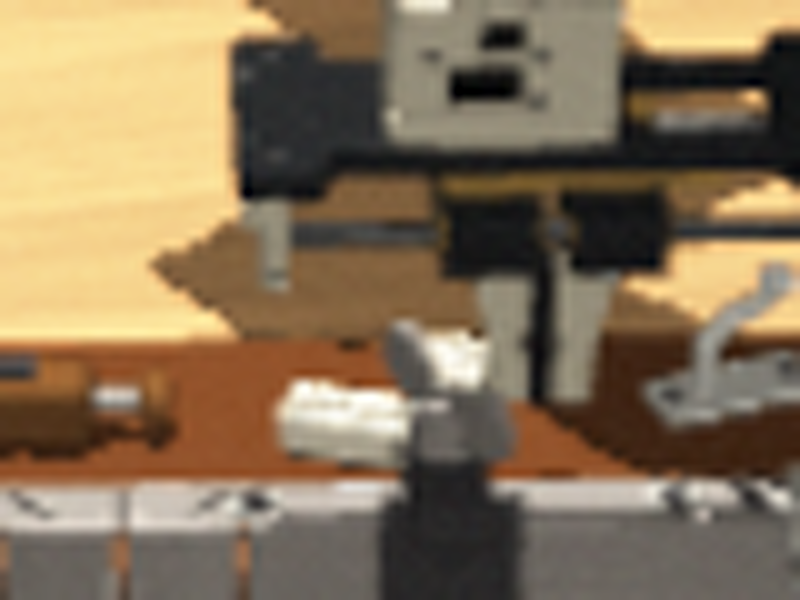

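Emit:
{"api": "jog_arm", "payload": {"motion": [[[0.003, 0.002, -0.001, 0, 0, 0, 0], [0.005, 0.004, -0.01, 0, 0, 0, 0], [0.005, 0.005, -0.04, 0, 0, 0, 0], [-0.01, 0.0, -0.08, 0, 0, 0, 0], [-0.05, -0.02, -0.1, 0, 0, 0, 0], [-0.09, -0.04, -0.1, 0, 0, 0, 0], [-0.13, -0.06, -0.1, 0, 0, 0, 0], [-0.14, -0.07, -0.1, 0, 0, 0, 0]]]}}

```text
t: 23.75
eef_pos: [0.7302, 0.0462, 0.2171]
ee_rot: [3.14, -0.016, 2.97]
force: [0.1, 0.7, 0.2]
width: 0.0007
```

```bash
python3 - <<'E'
from h import *
s=arm.get_state()
im=optics.grab_frame('wrist'); save(im,'pics/w20.png')
np.save('w20.npy',np.r_[s['eef_pos'],s['ee_rot']]);print(w2b(s['eef_pos']),s['ee_rot'],s['t'],s['force'])
im=optics.grab_frame('scene'); save(im,'pics/s20.png',(300,170,380,230),10)
E
```

```text
[0.7123799  0.16695893 0.21711944] [ 3.13972171 -0.01556881  2.96953412] 23.75 [0.10169978 0.73167192 0.16326841]
```

View pics/w20.png

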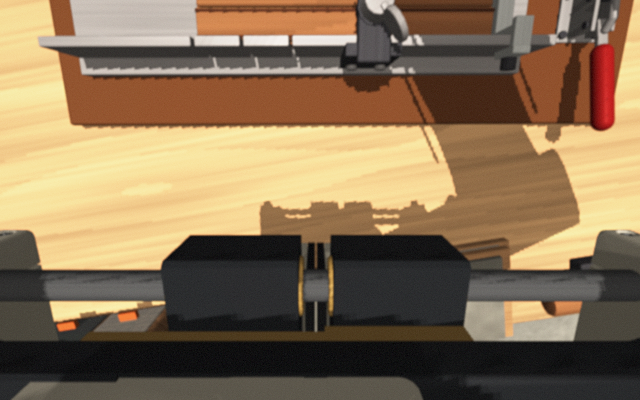

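View pics/s20.png

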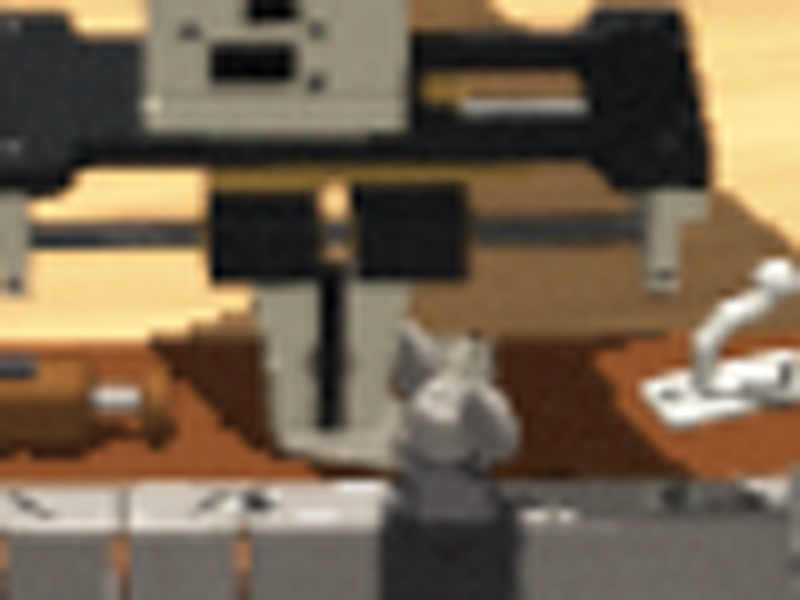

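Emit:
{"api": "jog_arm", "payload": {"motion": [[[0.015, 0.0, -0.0, 0, 0, 0, 0], [0.03, 0.02, 0.0, 0, 0, 0, 0], [0.03, 0.04, 0.02, 0, 0, 0, 0], [0.03, 0.04, 0.03, 0, 0, 0, 0], [0.03, 0.04, 0.03, 0, 0, 0, 0]]]}}

```text
t: 24.35
eef_pos: [0.704, 0.0921, 0.1862]
ee_rot: [3.141, -0.019, 2.97]
force: [-0.3, -0.5, -0.8]
width: 0.0004
```

```bash
python3 - <<'E'
from h import *
s=arm.get_state()
im=optics.grab_frame('wrist'); save(im,'pics/w21.png',(240,0,400,110),5)
np.save('w21.npy',np.r_[s['eef_pos'],s['ee_rot']]);print(w2b(s['eef_pos']),s['ee_rot'],s['t'],s['force'])
P=(s['eef_pos'],s['ee_rot'])
for n,z in [('hubtop home',.113),('hub bottom',.097),('hubtop +2mm',.115),('hubtop +6',.119)]:
  print(n,[((pj('wrist',b2w(.5605+dx,.2135+dy,z),P)-[240,0])*5).round(0) for dx,dy in [(0,0),(.0125,0),(-.0125,0),(0,.0125),(0,-.0125)]])
E
```

```text
[0.67889459 0.2078753  0.18619675] [ 3.14090706 -0.01888602  2.97033248] 24.35 [-0.25249594 -0.48610896 -0.75534204]
hubtop home [array([415., 196.]), array([415., 302.]), array([416.,  86.]), array([514., 195.]), array([317., 196.])]
hub bottom [array([413., 224.]), array([412., 323.]), array([413., 123.]), array([505., 224.]), array([321., 224.])]
hubtop +2mm [array([416., 192.]), array([416., 299.]), array([416.,  81.]), array([515., 191.]), array([316., 192.])]
hubtop +6 [array([417., 184.]), array([416., 293.]), array([417.,  71.]), array([518., 183.]), array([315., 184.])]
```

View pics/w21.png

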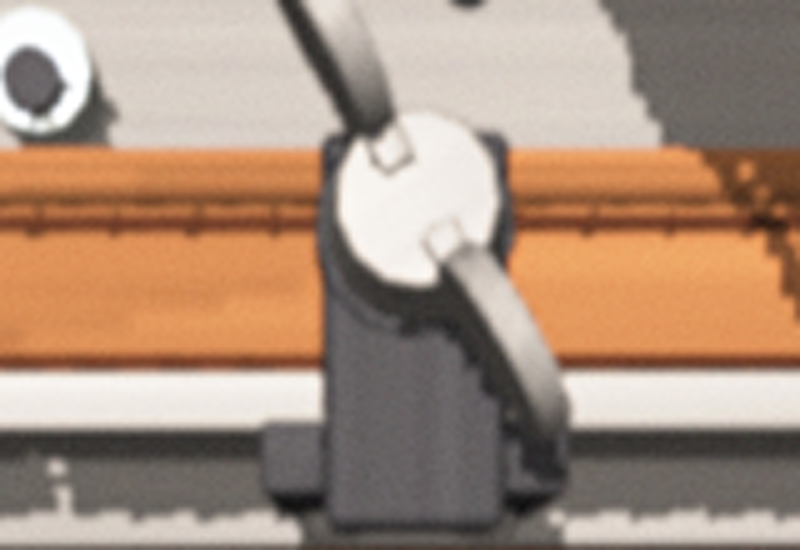

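```bash
python3 - <<'E'
from h import *
s=arm.get_state();p,r=s['eef_pos'],s['ee_rot']
print(tool_delta(p,r,b2w(.5541,.1775,.121),[np.pi,0,np.pi-.167]))
E
```

```text
(array([124.2, -30.7,  68.5]), array([ 0.1, -1. , -0.3]))
```

Emit:
{"api": "jog_arm", "payload": {"motion": [[[0.03, -0.01, 0.0, 0.1, -1, -0.3, 0], [0.07, -0.02, 0.001, 0.1, -1, -0.3, 0], [0.11, -0.03, 0.002, 0.1, -1, -0.3, 0], [0.1242, -0.0307, 0.015, 0.1, -1, -0.3, 0], [0.1242, -0.0307, 0.035, 0.1, -1, -0.3, 0], [0.1242, -0.0307, 0.05, 0.1, -1, -0.3, 0], [0.1242, -0.0307, 0.063, 0.1, -1, -0.3, 0], [0.1242, -0.0307, 0.067, 0.1, -1, -0.3, 0]]]}}

```text
t: 25.2
eef_pos: [0.5757, 0.0823, 0.1218]
ee_rot: [-3.14, -0.001, 2.975]
force: [-0.1, -0.0, -0.7]
width: 0.0005
```

```bash
python3 orb.py 32 0.05 1 2
```

```text
t 25.2 R 37.18444006679167 al 259.88398887922654 z 0.12180051391743187 F b [-0.1 -0.  -0.7] Ft 0.1 tilt [-0.1 -0.  -0. ]
[ [[0.0007, 0.0054, 0.0, 0, 0, 0, 0], [0.0022, 0.0058, 0.0001, 0, 0, 0, 0]] ]
```

Emit:
{"api": "jog_arm", "payload": {"motion": [[[0.0011, 0.0017, 0.0, 0, 0, 0, 0], [0.0022, 0.0034, 0.0, 0, 0, 0, 0]]]}}

```text
t: 25.4
eef_pos: [0.5745, 0.0861, 0.1223]
ee_rot: [-3.14, -0.0, 2.974]
force: [0.6, -0.5, 0.1]
width: 0.0005
```

Emit:
{"api": "jog_arm", "payload": {"motion": [[[0.0008, 0.0013, 0.0, 0, 0, 0, 0], [0.0013, 0.002, 0.0, 0, 0, 0, 0]]]}}

```text
t: 25.6
eef_pos: [0.574, 0.0886, 0.1229]
ee_rot: [-3.141, 0.001, 2.975]
force: [-0.3, 0.6, 0.4]
width: 0.0005
```

Emit:
{"api": "jog_arm", "payload": {"motion": [[[0.0008, 0.0013, 0.0, 0, 0, 0, 0], [0.0013, 0.002, 0.0, 0, 0, 0, 0]]]}}

```text
t: 25.8
eef_pos: [0.5732, 0.0909, 0.1233]
ee_rot: [-3.141, 0.001, 2.975]
force: [1.0, -2.0, 2.0]
width: 0.0006
```

Emit:
{"api": "jog_arm", "payload": {"motion": [[[0.0008, 0.0013, 0.0, 0, 0, 0, 0], [0.0013, 0.002, 0.0, 0, 0, 0, 0]]]}}

```text
t: 26.0
eef_pos: [0.5726, 0.0924, 0.1238]
ee_rot: [-3.14, 0.002, 2.975]
force: [2.6, -7.1, 2.8]
width: 0.0004
```

Emit:
{"api": "jog_arm", "payload": {"motion": [[[0.0008, 0.0013, 0.0, 0, 0, 0, 0], [0.0013, 0.002, 0.0, 0, 0, 0, 0]]]}}

```text
t: 26.2
eef_pos: [0.5719, 0.0942, 0.1246]
ee_rot: [-3.14, 0.003, 2.975]
force: [-4.8, -0.3, 16.0]
width: 0.0004
```

```bash
python3 orb.py 32 0.05 1 2
```

```text
t 26.2 R 28.318149249461147 al 244.36701293105577 z 0.1245617208955207 F b [-4.7 -1.1 16. ] Ft 3.7 tilt [-0.1  0.2  0. ]
[ [[0.003, -0.0026, 0.0, 0, 0, 0, 0], [0.0044, -0.0018, 0.0001, 0, 0, 0, 0]] ]
```

Emit:
{"api": "jog_arm", "payload": {"motion": [[[-0.0, -0.0, -0.004, 0, 0, 0, 0], [-0.003, -0.006, -0.004, 0, 0, 0, 0], [-0.005, -0.011, -0.002, 0, 0, 0, 0], [-0.005, -0.011, 0.003, 0, 0, 0, 0], [-0.005, -0.011, 0.007, 0, 0, 0, 0], [-0.005, -0.011, 0.007, 0, 0, 0, 0], [-0.005, -0.011, 0.007, 0, 0, 0, 0]]]}}

```text
t: 26.9
eef_pos: [0.5748, 0.0825, 0.1172]
ee_rot: [-3.139, 0.002, 2.975]
force: [0.5, 0.3, 0.7]
width: 0.0001
```

Emit:
{"api": "jog_arm", "payload": {"motion": [[[0.001, 0.0017, 0.0005, 0, 0, 0, 0], [0.0022, 0.0034, 0.0005, 0, 0, 0, 0], [0.0032, 0.005, 0.0005, 0, 0, 0, 0]]]}}

```text
t: 27.2
eef_pos: [0.5724, 0.088, 0.1167]
ee_rot: [-3.139, 0.002, 2.975]
force: [0.8, -3.1, -1.0]
width: 0.0006
```

Emit:
{"api": "jog_arm", "payload": {"motion": [[[0.0008, 0.0013, 0.0003, 0, 0, 0, 0], [0.0013, 0.002, 0.0003, 0, 0, 0, 0]]]}}

```text
t: 27.4
eef_pos: [0.5719, 0.0889, 0.1167]
ee_rot: [-3.137, 0.003, 2.976]
force: [5.6, -10.6, -1.7]
width: 0.0005
```

Emit:
{"api": "jog_arm", "payload": {"motion": [[[0.0008, 0.0013, 0.0003, 0, 0, 0, 0], [0.0013, 0.002, 0.0003, 0, 0, 0, 0]]]}}

```text
t: 27.6
eef_pos: [0.5717, 0.0893, 0.1168]
ee_rot: [-3.134, 0.004, 2.976]
force: [7.2, -13.0, -2.4]
width: 0.0005
```

```bash
python3 orb.py 32 0.05 1 2
```

```text
t 27.6 R 32.586229017434974 al 249.1730869004045 z 0.11679552000124468 F b [  9.3 -11.6  -2.4] Ft -12.8 tilt [-0.4  0.3  0.1]
[ [[0.0013, 0.0012, 0.0, 0, 0, 0, 0], [0.0027, 0.0018, 0.0001, 0, 0, 0, 0]] ]
```

Emit:
{"api": "jog_arm", "payload": {"motion": [[[-0.003, -0.005, 0.0, 0, 0, 0, 0], [-0.005, -0.011, 0.0, 0, 0, 0, 0], [-0.005, -0.012, -0.03, 0, 0, 0, 0], [-0.005, -0.012, -0.07, 0, 0, 0, 0], [-0.04, -0.01, -0.1, 0, 0, 0, 0], [-0.08, 0.0, -0.115, 0, 0, 0, 0], [-0.1, 0.01, -0.12, 0, 0, 0, 0], [-0.1, 0.01, -0.12, 0, 0, 0, 0]]]}}

```text
t: 28.4
eef_pos: [0.674, 0.0843, 0.2371]
ee_rot: [-3.135, 0.005, 2.976]
force: [-0.4, -0.6, -1.5]
width: 0.0002
```

```bash
python3 - <<'E'
from h import *
s=arm.get_state()
im=optics.grab_frame('wrist'); save(im,'pics/w30.png'); save(im,'pics/w30z.png',(320,40,520,180),4)
print(w2b(s['eef_pos']),s['ee_rot'],s['t'],s['force'])
P=(s['eef_pos'],s['ee_rot'])
for z in(.113,.115,.117): print(z,(pj('wrist',b2w(.5605,.2135,z),P)-[320,40])*4)
print('pred stop face z.052',(pj('wrist',b2w(.556,.324,.052),P)-[320,40])*4)
E
```

```text
[0.65057816 0.19510735 0.23705544] [-3.13471675  0.00531377  2.9758043 ] 28.4 [-0.35711394 -0.56622674 -1.51741932]
0.113 [ 78.17214893 196.55643425]
0.115 [ 78.80607947 195.79772754]
0.117 [ 79.44927769 195.02792902]
pred stop face z.052 [524.02234975 196.66090348]
```

View pics/w30.png

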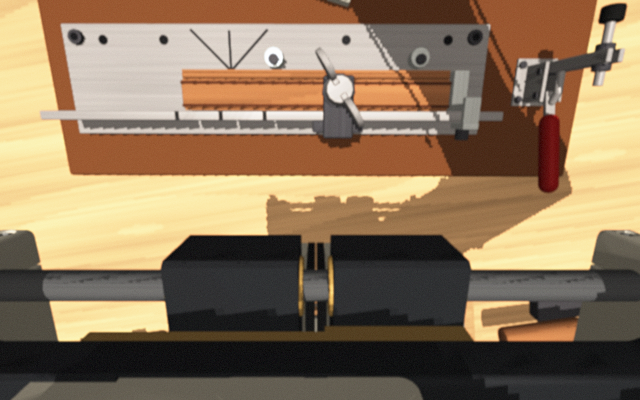

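View pics/w30z.png

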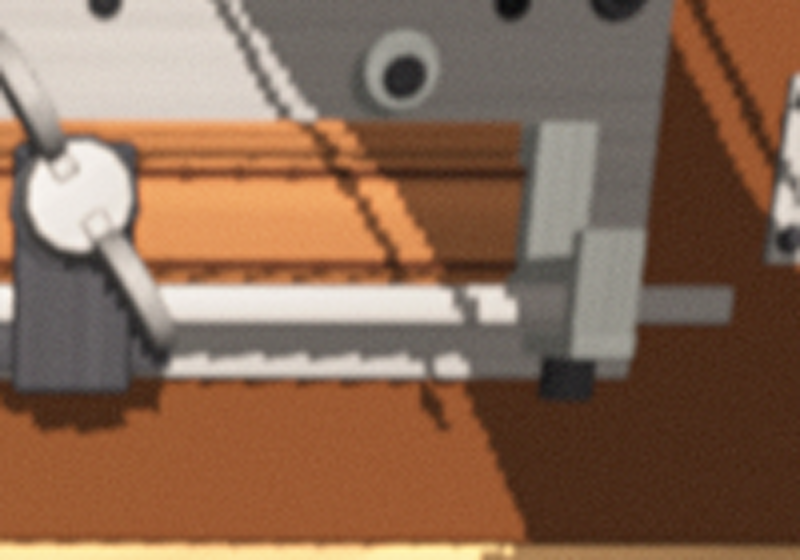

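```bash
python3 - <<'E'
from h import *
s=arm.get_state();P=(s['eef_pos'],s['ee_rot'])
B=lambda a,b,z:w2b(bp('wrist',320+a/4,40+b/4,z,P)).round(4)
print('mould end top',B(525,190,.052),'at .045',B(525,140,.047),'stop top edge',B(538,190,.057), B(541,130,.057))
m=cv2.cvtColor(cv2.imread('pics/w30.png'),cv2.COLOR_BGR2RGB)
save(m,'pics/w30y.png',(430,60,490,120),10)
E
```

```text
mould end top [0.5525 0.3231 0.052 ] at .045 [0.5408 0.3237 0.047 ] stop top edge [0.5529 0.3243 0.057 ] [0.5397 0.3235 0.057 ]
```

View pics/w30y.png

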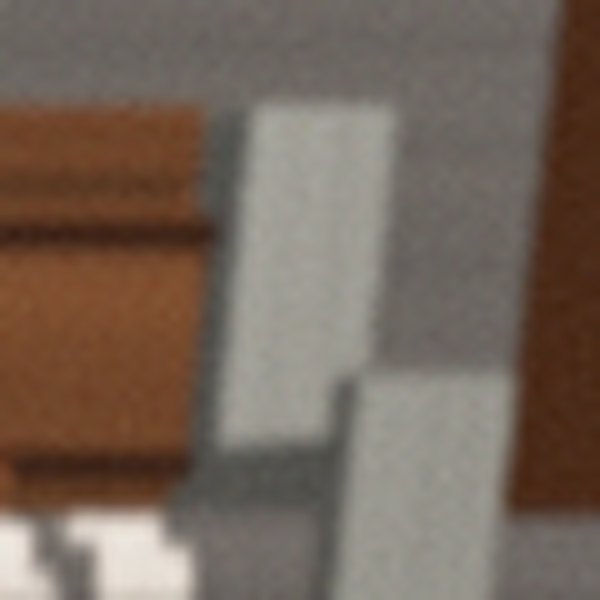

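```bash
python3 - <<'E'
from h import *
im=optics.grab_frame('top'); save(im,'pics/t30.png',(200,140,400,260),4)
print(arm.job_done())
E
```

```text
the job is handed in; nothing more can be done
None
```

View pics/t30.png

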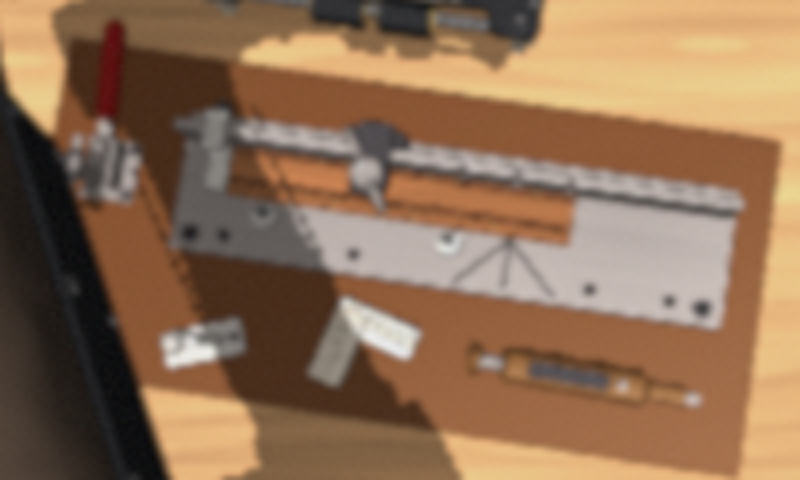

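The moulding is pushed up to the length stop and clamped, and the job is handed in at about 28 s. The wrist force never read above about 25 N.

- **Push:** I pushed the moulding about 22 mm along the fence with the closed fingertips until the force rose to 10 N at the stop. In the last wrist picture its end stands within about 1 mm of the stop face, which is the limit of what I can measure.
- **Screw:** I turned the screw clockwise by about 8.8 rad. The finger stayed behind the wing in short moves rather than lifting between strokes. It stalled at about 21 N on one wing, and a second test on the other wing stalled cleanly at about 15 N. The hub's height in the picture agrees with home to about 1 mm.
- **Bystanders:** In the last top and scene pictures, the resin corner, point driver and wall hook are where they started. I did not check the tin, square or bottle again, but the arm's closed gripper was never near them.

**What disagreed:**
- The closed fingertips reached less far ahead of the TCP than the stated 22 mm: less than about 10 mm. The first push therefore passed above the moulding without touching it, and I repeated it lower.
- My first test on the second wing rode up over the wing's rim, with about 16 N upward. I backed off and repeated it lower.

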